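# Take a dish from the sprung holder and set it on the scale

### The job

Take the top dish out of the sprung dish holder and set it down, open side up, in the middle of the portion scale's weighing pan, without dropping it, so that it can be filled. Take only that one dish: the next must rise to the mouth of the holder, ready for the next order. Leave everything else on the counter where it is.

Things in the scene. Friction and masses are not known exactly. Their poses are not given: they have to be found in the camera images.
- holder: Sprung dish holder, fixed: a steel magazine on a 125 x 130 mm foot with three oblong dishes stacked in it. Origin on the counter, z up, -x to the robot's side. The stack leans 30 deg towards -x: in this frame 'out' along the stack is (-0.5, 0, 0.866), 'uphill' along the dishes' short side is (0.866, 0, 0.5), their long side lies along y. To free a dish: press it in, draw it uphill.
- holder_mouth (a point): Centre of the mouth, 125 mm above the holder's origin, in the plane of the lips' undersides, where the rim of the top dish rests. Two lips (5 mm thick, running uphill, 80 mm apart) hold down 6 mm of the dish's two ends, so it cannot be lifted straight out. The spring (120 N/m) presses the stack up on them with about 5 N, 4 N after one dish is gone.
- holder_gate (a point): Middle of the uphill end, level with the lips' undersides. Here a gate bars both corners of the dish: a tooth above, a low stop below, 20.5 mm apart, with a 60 mm gap between the stops for a finger. The gate's height was set by hand and is not measured: its teeth hang 3 to 13 mm below the lips. Their faces lie about 7 mm (teeth) and 2 mm (stops) uphill of the resting dish.
- holder_low (a point): Middle of the downhill end, level with the lips' undersides, where two corner stops, 60 mm apart, reach 5 mm above this level. To free the top dish, press it in (0 to 2 mm deeper than the teeth; 5 to 8 N), so that it slips out uphill between teeth and stops, feeling for the right depth: too shallow or too deep it jams at once. 70 mm uphill it is clear.
- lifter (a joint): Travel of the sprung lifter plate under the stack, in m, positive outwards: near 0 with three dishes, negative when pressed in (stop at -0.019), about 0.018 after one dish has been taken.
- dish1: The top dish of the stack: a plain white oblong open dish, 60 mm (its x) by 92 mm (its y), 18 mm tall, walls 4 mm, straight upright sides, about 0.12 kg. Origin: centre of its underside; z points out of its open top. In the holder its x points uphill.
- dish2: The second dish in the stack, identical to dish1 and right below it.
- dish3: The third, lowest dish of the stack, identical.
- scale: Portion scale, grey case 190 x 170 mm, fixed to the counter, with a flat steel weighing pan of 150 mm (its x) by 160 mm (its y) as its top. Origin on the counter. It stands to the left or to the right of the holder, with an open steel pan on the other side.
- scale_pan (a point): Centre of the upper face of the scale's weighing pan, 54 mm above the counter.
- servepan: Empty open steel food pan, 190 x 170 mm, 50 mm tall, fixed; not needed. Origin on the counter.
- squeeze: Bystander, to be left alone: white plastic squeeze bottle, 56 mm wide, 150 mm tall; origin at the centre of its underside.
- mill: Bystander, to be left alone: dark wooden pepper mill, 52 mm wide, 140 mm tall; origin at the centre of its underside.
- sauce_cup: Bystander, to be left alone: small white ceramic bowl, 68 mm across, 45 mm tall; origin at the centre of its underside.
- spoon: Bystander, to be left alone: metal spoon lying flat; origin in its middle underside.
- mug: Bystander, to be left alone: white mug, 76 mm across, 85 mm tall; origin at the centre of its underside.
- plate: Bystander, to be left alone: white side plate, 140 mm across, 18 mm tall; origin at the centre of its underside.
- sauce_jar: Bystander, to be left alone: glass jar with steel cap, 64 mm across, 90 mm tall; origin at the centre of its underside.
Not all that is in view belongs to the job. Leave any green look-alike of the dish2 alone.

How it is judged:
By the outcome, as a careful person would: the job done as asked, in the order asked, and still so for the second after the job is handed in, with the robot touching nothing.
It also fails if it takes over 54 s, if anything falls off the work surface, if the arm or the gripper's body presses on something with over 40 N, if the wrist force passes 120 N, or if a joint passes its speed limit or range.

### The arm

A 6-joint arm with a two-finger parallel gripper is mounted at the origin on the work surface. World frame = base frame: x ahead of the robot, y to its left, z up, the work surface at z = 0. Lengths are in m, angles in degrees, forces in N, time in s.
With the tool pointing down it reaches from about 0.4 to 0.825 m from the base axis. Payload 7 kg.
Tool frame: the origin (TCP) lies at the centre of the arm's flange, where the gripper is bolted on; the fingertips stand 178 mm ahead of it and the grasp point (between the pads) lies ahead of it (ctrl.grip_depth is the z of the grasp point in the tool frame, in m); z points along the fingers, x is the direction in which the jaws open and shut, and the axes are right-handed (so a half turn about z gives the same grasp; the last joint's range is limited). The gripper opens to 88 mm and grips with 3 to 60 N. Pads are 19 mm wide; open, the fingers measure 130 mm over their backs; the gripper's body (78 mm by 193 mm) begins 47 mm behind the grasp point.
Start: joints at [16.507, 20.546, 0.682, 0, -70.136, -16.507], TCP at [0.675, -0, 0.405] pointing down, gripper open.
Joint ranges: [-176.03, 176.03], [-82.01, 121.73], [-58.28, 71.71], [-173.87, 95.51], [-174.79, -0.11], [-173.66, 173.66]. Speed limits (degrees/s): [136.94, 136.94, 172.46, 180, 180, 180].

### API

Orientations are given as [roll, pitch, yaw] about the fixed x, y, z axes, in that order (R = Rz(yaw) Ry(pitch) Rx(roll)).
In Python, from plant import ctrl gives the robot as it stands.
- The arm moves only by the tool carry_out, never from a script. Its arguments are lists of equal length, an entry for each row: "linear": the shift along the tool's x, y, z in cm, a list of three; "twist": the turn about the tool's z in degrees. In form: {"linear": [[tx, ty, tz], ...], "twist": [twist, ...]}. A call has 1 to 12 rows; each row is the pose to reach, as a shift and turn from the pose measured when the call began, along the tool's axes at that moment; what a row does not reach only later rows make up. A row lasts 1/12 s, in which the tool goes at most 41.7 mm and 7.16 degrees, less where a joint would pass 70% of its speed; a pose out of reach is approached as far as the arm can. A call with a gripper value outside its range is refused whole. "fingers" is the gripper's target within -1 to 1 (fully open at 1, half-way at 0, shut at -1), set as the call begins (left out, the last holds). The fingers move at their own pace and stop on an object; the grip force is fixed at half the most. Time passes only in rows, so rows that repeat a pose let the fingers close. It gives the time, the measured TCP pose, the force and the opening at its end, in the units of the state.
- ctrl.get_obs(): the state, without advancing time (a new reading comes with each control period).
- ctrl.snapshot(name): name is "scene" or "side" or "wrist"; returns the picture (400x640x3 uint8, blue, green, red); there is no depth.
- ctrl.camera_params(name): a dict with "fovy" (degrees; the focal length in pixels is half the picture's height over the tangent of half this angle, whatever the lens; pixels are square), "cx", "cy" (the principal point, pixels), "eye" and "rotation" of the camera in the world; the wrist camera has in their place "T_tool_cam" (4x4, takes a point from camera to tool coordinates, whose origin is the TCP and whose axes are the tool frame's). Camera axes: x right, y down, z forward; pixel columns grow to the right and rows downward; lengths in m; the calibration is good to about 2 mm. A picture is of the moment at which its call begins: read the wrist's pose just before it. camera_params takes no time and is no camera call.
- ctrl.close_job(): hands the job in, once; it reports no verdict.
The state is a dict: "clock": time; "joint_pos": joint angles; "qvel": joint speeds; "tau": joint torques, N m; "tool_pos": TCP position; "orientation": TCP orientation; "force": force on the tool from outside, world axes, zero at the start; "moment": the same for the moment, N m; "opening": finger opening in m.
Only numpy, scipy, OpenCV 4.12 (cv2) and the standard library are available. Lean on these libraries where they do the work, as an engineer would, in place of code of your own. Each camera call takes 0.05 s, during which the arm holds its last target.

## Working session

There is one attempt and no reset: what is moved stays moved. The work goes in short steps, Python scripts to look and compute and a tool call to move; the robot and the scene stay as the last step left them, time stands still between calls to the robot, and variables do not carry over. Pictures are saved under pics/ and viewed, and the job is handed in when it is done.

Besides the shell and the picture viewer there is one more tool, called by a JSON object that holds its "method" and its "body". carry_out: Moves the arm, as the interface text tells. Its arguments: {"type":"object","properties":{"linear":{"type":"array","items":{"type":"array","items":{"type":"number"}}},"twist":{"type":"array","items":{"type":"number"}},"fingers":{"type":"number"}},"required":["linear","twist"]}

```bash
ls; mkdir -p pics; python3 - <<'E'
from plant import ctrl
import cv2,numpy as np
o=ctrl.get_obs();print(o);print(ctrl.grip_depth)
for n in("scene","side","wrist"):
    print(n,ctrl.camera_params(n)); cv2.imwrite(f"pics/{n}0.png",ctrl.snapshot(n))
E
```

```text
pics
{'clock': 0.0, 'joint_pos': array([ 1.65065970e+01,  2.05912830e+01,  6.34577511e-01, -1.99300000e-02,
       -7.01360590e+01, -1.65060878e+01]), 'qvel': array([-0.09668156,  0.02313855, -0.05451101, -0.08781114, -0.0305808 ,
       -0.0024322 ]), 'tau': array([-8.00930356e-04, -5.82726967e+01,  2.93058443e+01,  6.99745238e+00,
        6.93249181e-03, -2.06530804e-04]), 'tool_pos': array([ 6.74809026e-01, -4.13395600e-06,  4.03730867e-01]), 'orientation': array([-1.79991605e+02, -9.42651817e-02,  1.79993715e+02]), 'force': array([0.46779515, 0.33181667, 0.41860181]), 'moment': array([ 0.02963195, -0.00014581,  0.01019021]), 'opening': 0.08748291935653642}
0.1593
scene {'fovy': 45.93531402426588, 'cx': 322.60252609655646, 'cy': 202.41114486339865, 'eye': array([1.41681748, 0.06217632, 0.68984386]), 'rotation': array([-123.85303518,    0.22931472,   94.00858712])}
side {'fovy': 51.38274912949465, 'cx': 322.9672973051358, 'cy': 198.1056068934417, 'eye': array([0.29425689, 0.70467844, 0.9020749 ]), 'rotation': array([-135.37655933,   -0.56485051, -157.47490762])}
wrist {'fovy': 61.56859458844237, 'cx': 313.78697674905055, 'cy': 197.32231978525752, 'T_tool_cam': array([[ 9.99999687e-01,  6.21300545e-04,  4.89104006e-04,
        -9.78480321e-04],
       [-7.25531381e-04,  9.66901196e-01,  2.55150057e-01,
        -6.93435659e-02],
       [-3.14390378e-04, -2.55150332e-01,  9.66901344e-01,
         2.07501750e-02],
       [ 0.00000000e+00,  0.00000000e+00,  0.00000000e+00,
         1.00000000e+00]])}
```

View pics/scene0.png

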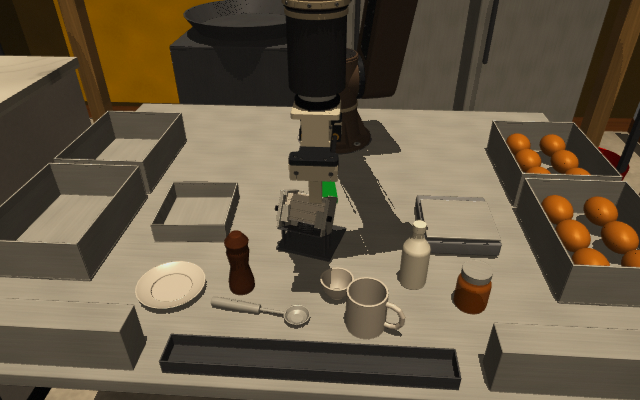

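View pics/side0.png

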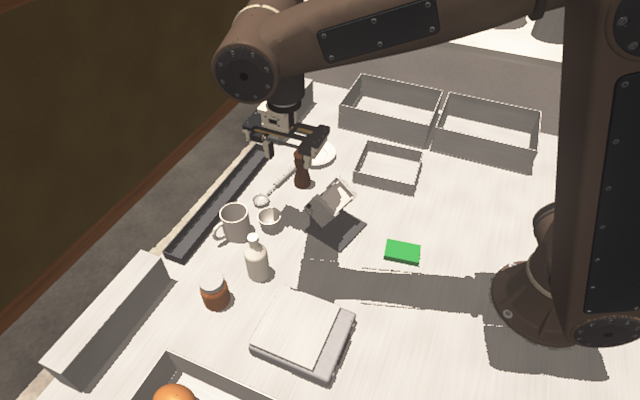

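View pics/wrist0.png

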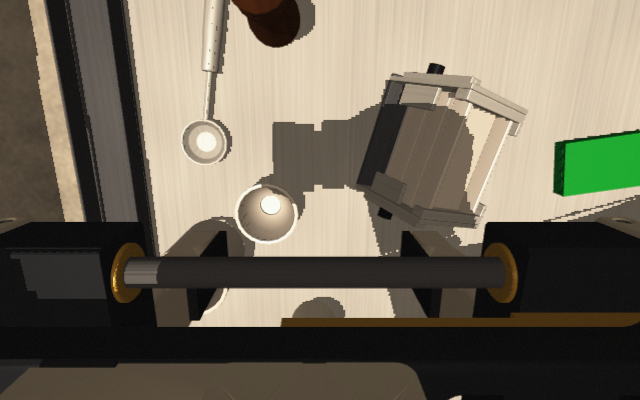

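```bash
python3 - <<'E'
import cv2
a=cv2.imread("pics/wrist0.png")[50:240,340:540]; cv2.imwrite("pics/w0c.png",cv2.resize(a,None,fx=3.5,fy=3,interpolation=cv2.INTER_CUBIC) if 0 else cv2.resize(a,(630,598),interpolation=cv2.INTER_CUBIC))
a=cv2.imread("pics/side0.png")[160:260,280:380]; cv2.imwrite("pics/s0c.png",cv2.resize(a,(600,600),interpolation=cv2.INTER_CUBIC))
E
```

```text
(no output)
```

View pics/w0c.png

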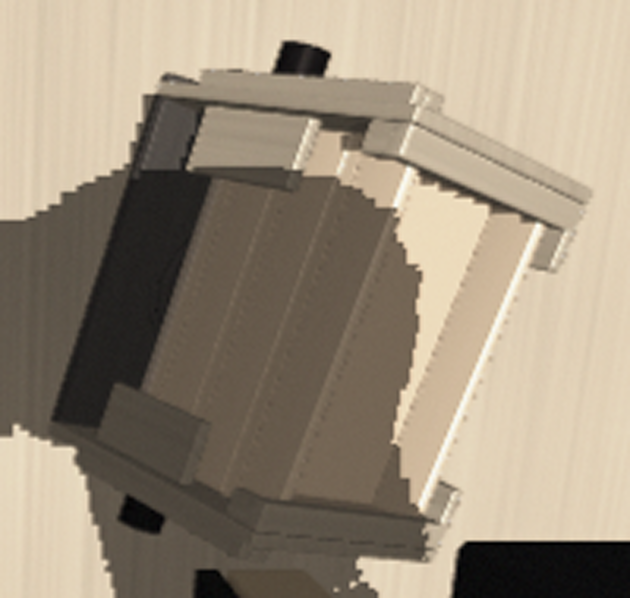

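View pics/s0c.png

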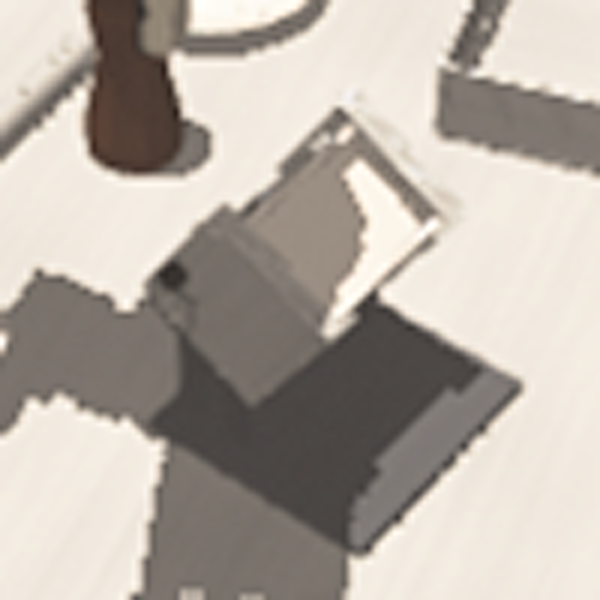

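```bash
cat > h.py <<'E'
import numpy as np, cv2
from scipy.spatial.transform import Rotation as Ro
from plant import ctrl
def cam(name,obs=None):
    p=ctrl.camera_params(name)
    f=200/np.tan(np.radians(p['fovy'])/2)
    K=np.array([[f,0,p['cx']],[0,f,p['cy']],[0,0,1]])
    if name=='wrist':
        o=obs or ctrl.get_obs()
        T=np.eye(4);T[:3,:3]=Ro.from_euler('xyz',o['orientation'],degrees=True).as_matrix();T[:3,3]=o['tool_pos']
        T=T@p['T_tool_cam']; R=T[:3,:3];e=T[:3,3]
    else: R=Ro.from_euler('xyz',p['rotation'],degrees=True).as_matrix();e=p['eye']
    return K,R,e
def proj(c,P):
    K,R,e=c; q=(np.atleast_2d(P)-e)@R@K.T; return q[:,:2]/q[:,2:]
def ray(c,uv,z):
    K,R,e=c; uv=np.atleast_2d(uv); d=np.c_[uv,np.ones(len(uv))]@np.linalg.inv(K).T@R.T
    return e+d*((z-e[2])/d[:,2])[:,None]
E
python3 - <<'E'
from h import *
c=cam('wrist');s=cam('side');sc=cam('scene')
z=lambda x,y:(340+x/3.15,50+y/3.147)
print('mouth',ray(c,[z(430,350)],.125))
print('downhill rim',ray(c,[z(540,222),z(425,515)],.11))
sz=lambda x,y:(280+x/6,160+y/6)
print('foot side',ray(s,[sz(522,385),sz(360,553),sz(150,425)],0.005))
print('scale corners side', ray(s,[(285,287),(352,308),(319,375),(252,340)],.054))
E
```

```text
mouth [[ 0.54942258 -0.03018408  0.125     ]]
downhill rim [[ 0.51835483 -0.06041425  0.11      ]
 [ 0.5378435   0.0170789   0.11      ]]
foot side [[ 0.46933701 -0.06922493  0.005     ]
 [ 0.50491835  0.05410256  0.005     ]
 [ 0.62222403  0.0226714   0.005     ]]
scale corners side [[0.57665659 0.23626331 0.054     ]
 [0.41186124 0.22686136 0.054     ]
 [0.42238342 0.39481503 0.054     ]
 [0.58347623 0.38198815 0.054     ]]
```

{"method": "carry_out", "body": {"linear": [[3.5, 1.4, 0], [7.2, 2.8, 0], [11.1, 4.35, 0], [11.1, 4.35, 0], [11.1, 4.35, 0]], "twist": [5, 10, 15.5, 15.5, 15.5], "fingers": 1}}

```text
clock: 0.57
tool_pos: [0.5621, 0.044, 0.4048]
orientation: [180.0, -0.0, 164.6]
force: [1.2, 0.0, -0.1]
opening: 0.0877
```

```bash
cat > snap.py <<'E'
import sys
from h import *
n=sys.argv[1];tag=sys.argv[2]
o=ctrl.get_obs();im=ctrl.snapshot(n);np.save(f"pics/{tag}_obs.npy",o,allow_pickle=True)
cv2.imwrite(f"pics/{tag}.png",im)
if len(sys.argv)>3:
    x0,y0,x1,y1=map(int,sys.argv[3].split(','));s=min(800/(x1-x0),600/(y1-y0));print('scale',s)
    cv2.imwrite(f"pics/{tag}c.png",cv2.resize(im[y0:y1,x0:x1],None,fx=s,fy=s,interpolation=cv2.INTER_CUBIC))
print(o['clock'],o['tool_pos'],o['orientation'],o['force'],o['moment'],o['opening'])
E
python3 snap.py wrist w1 180,0,480,225
```

```text
scale 2.6666666666666665
0.5667 [0.56213232 0.04400235 0.40482596] [ 1.79984648e+02 -2.96046240e-02  1.64597308e+02] [ 1.15823832  0.0272943  -0.13525301] [ 0.0712437  -0.13932963 -0.03147292] 0.0876883194859151
```

View pics/w1c.png

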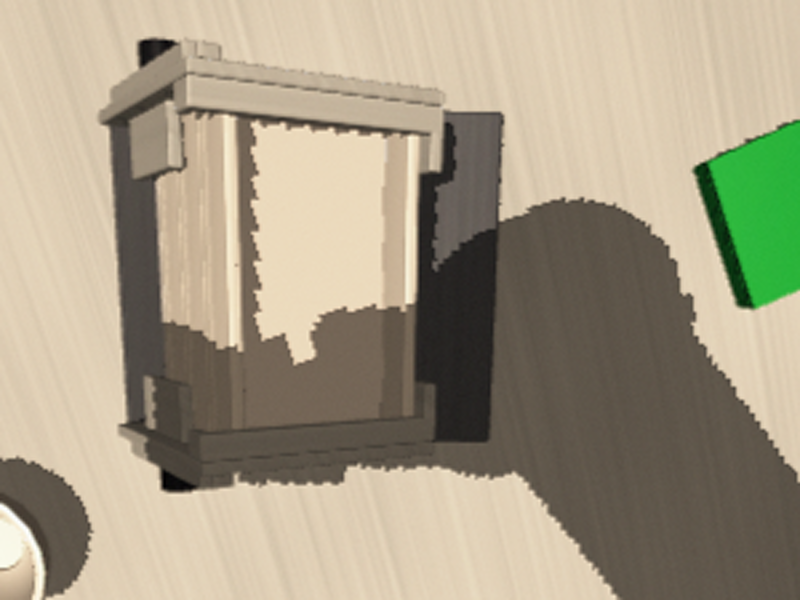

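```bash
cat > fit.py <<'E'
from h import *
from scipy.optimize import least_squares
out=np.array([-.5,0,.866]);up=np.array([.866,0,.5]);Y=np.array([0,1,0])
def H(p,P):
    c,s=np.cos(p[2]),np.sin(p[2]);R=np.array([[c,-s,0],[s,c,0],[0,0,1]])
    return np.atleast_2d(P)@R.T+np.array([p[0],p[1],0])
def M(u,y,o): return np.array([0,0,.125])+u*up+y*Y+o*out
E
cat > o1.py <<'E'
from fit import *
o=np.load('pics/w1_obs.npy',allow_pickle=True).item();c=cam('wrist',o)
Z=lambda x,y:np.array([180+x/2.6667,y/2.6667])
# lines: model u of rim edges; pixel pts
obs=[('u',-.03,Z(416,150)),('u',-.03,Z(415,290)),('u',-.03,Z(414,400)),('u',.03,Z(223,130)),('u',.03,Z(230,300)),('u',-.026,Z(404,200)),('u',.026,Z(239,200))]
fc=[(np.array([-.0625,-.065,.0]),Z(501,113)),(np.array([-.0625,.065,.0]),Z(489,441))]
def res(p):
    r=[]
    for _,u,uv in obs:
        a,b=proj(c,H(p,[M(u,-.04,0),M(u,.04,0)])); d=(b-a)/np.linalg.norm(b-a); n=np.array([-d[1],d[0]]); r.append((uv-a)@n)
    for P,uv in fc: P=P.copy();P[2]=p[3]; r+=list((proj(c,H(p,P))[0]-uv))
    return r
s=least_squares(res,[.546,-.023,np.radians(-15.5),.006]);print(s.x,np.degrees(s.x[2]),np.round(s.fun,1))
np.save('pose.npy',s.x)
im=cv2.imread('pics/w1.png')[0:225,180:480];im=cv2.resize(im,None,fx=2.6667,fy=2.6667,interpolation=cv2.INTER_CUBIC)
def dr(pts,col):
    q=(proj(c,H(s.x,pts))-[180,0])*2.6667; cv2.polylines(im,[q.astype(np.int32)],True,col,1)
dr([M(-.03,-.046,0),M(.03,-.046,0),M(.03,.046,0),M(-.03,.046,0)],(0,0,255))
dr([M(-.03,-.046,-.018),M(.03,-.046,-.018),M(.03,.046,-.018),M(-.03,.046,-.018)],(0,255,255))
dr([M(-.03,-.04,.005),M(.04,-.04,.005),M(.04,.04,.005),M(-.03,.04,.005)],(255,0,0))
dr([(-.0625,-.065,0),(.0625,-.065,0),(.0625,.065,0),(-.0625,.065,0)],(0,255,0))
# tooth candidates
for t,co in((.003,(255,0,255)),(.013,(255,255,0))): dr([M(.037,-.03,-t),M(.037,.03,-t)],co)
cv2.imwrite('pics/o1.png',im)
E
python3 o1.py
```

```text
[ 0.5520548  -0.02663338 -0.26474814  0.00935305] -15.168951014060914 [ 1.2  0.8  0.6 -0.6 -0.8  1.  -0.2 -1.5 -1.  -1.2  1.1]
```

View pics/o1.png

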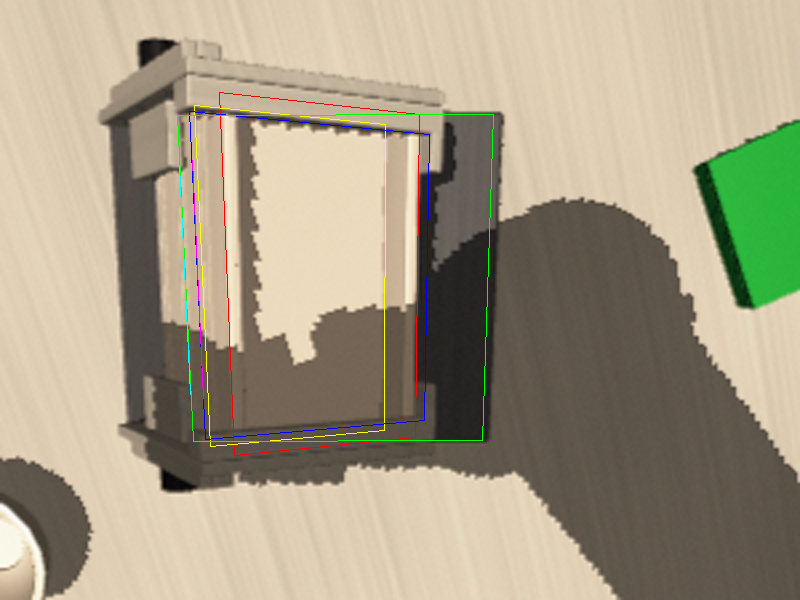

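```bash
python3 snap.py scene sc1 240,160,380,265; python3 snap.py side sd1 280,160,400,250
```

```text
scale 5.714285714285714
0.6167 [0.56337587 0.04386529 0.40481117] [ 1.79983460e+02 -2.85432764e-03  1.64612042e+02] [ 1.29335236 -0.62084215  0.22753272] [-0.01536064 -0.06720128  0.00340938] 0.08759075400582117
scale 6.666666666666667
0.6667 [0.56412909 0.04370932 0.40456234] [ 1.79997959e+02 -1.40569331e-02  1.64580796e+02] [-0.37734941 -0.25893171  0.14747036] [ 0.01178314 -0.05540426  0.00678234] 0.08766202572499987
```

View pics/sc1c.png

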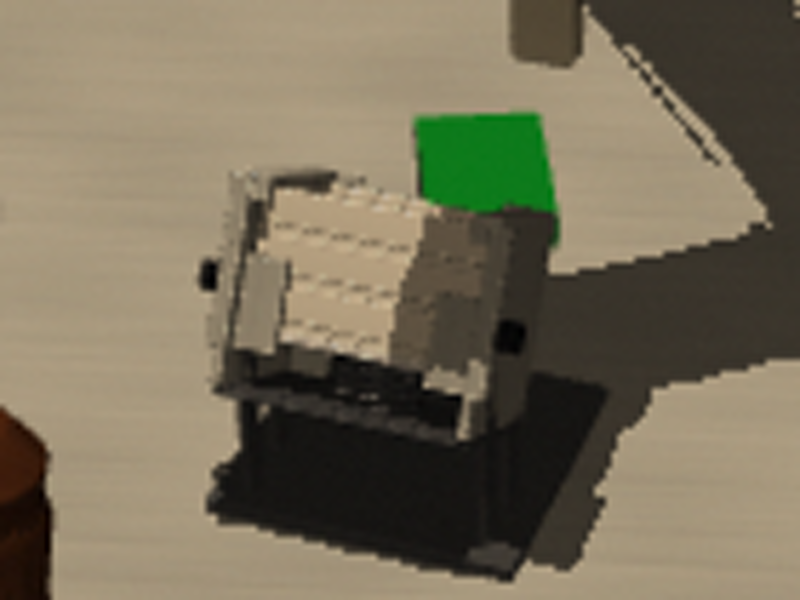

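View pics/sd1c.png

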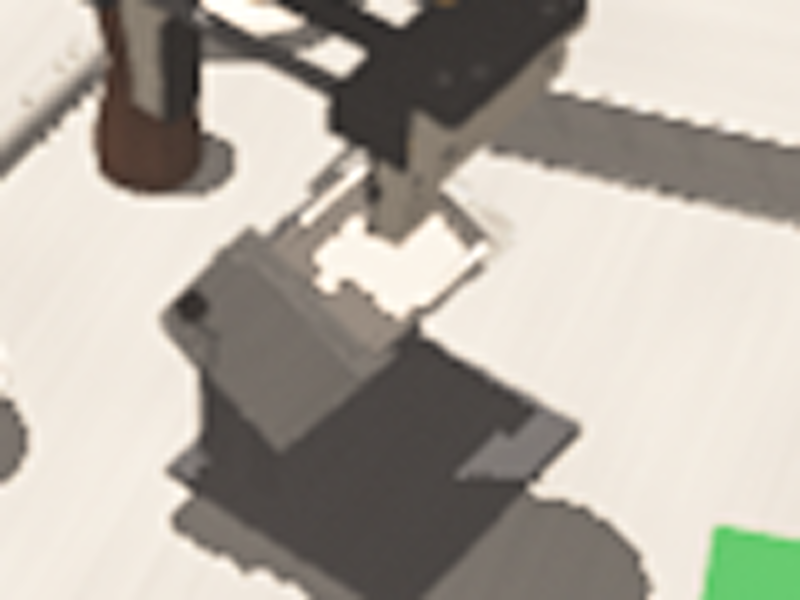

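```bash
python3 - <<'E'
from fit import *
p=np.load('pose.npy')
cw=cam('wrist',np.load('pics/w1_obs.npy',allow_pickle=True).item());cs=cam('scene')
for t in(.003,.005,.007,.009,.011,.013):
    P=H(p,[M(.032,-.03,-t-.0205),M(.032,.03,-t-.0205),M(.037,-.03,-t),M(.037,.03,-t)])
    print(t,'wrist',((proj(cw,P)-[180,0])*2.6667).round().tolist(),'scene',((proj(cs,P)-[240,160])*5.714).round().tolist())
for o in(0,-.018,-.036,-.054):
    P=H(p,[M(.03,-.03,o),M(.03,.03,o)]);print(o,'wrist',((proj(cw,P)-[180,0])*2.6667).round().tolist(),'scene',((proj(cs,P)-[240,160])*5.714).round().tolist())
E
```

```text
0.003 wrist [[184.0, 171.0], [195.0, 390.0], [192.0, 161.0], [203.0, 398.0]] scene [[294.0, 253.0], [444.0, 283.0], [298.0, 200.0], [449.0, 229.0]]
0.005 wrist [[181.0, 172.0], [192.0, 390.0], [190.0, 162.0], [201.0, 397.0]] scene [[293.0, 259.0], [443.0, 288.0], [297.0, 206.0], [448.0, 234.0]]
0.007 wrist [[179.0, 173.0], [190.0, 389.0], [187.0, 163.0], [198.0, 397.0]] scene [[292.0, 264.0], [442.0, 293.0], [296.0, 211.0], [447.0, 240.0]]
0.009 wrist [[177.0, 174.0], [188.0, 388.0], [184.0, 164.0], [196.0, 396.0]] scene [[291.0, 269.0], [441.0, 299.0], [295.0, 216.0], [446.0, 245.0]]
0.011 wrist [[174.0, 174.0], [185.0, 388.0], [182.0, 165.0], [193.0, 395.0]] scene [[290.0, 274.0], [440.0, 304.0], [294.0, 221.0], [445.0, 250.0]]
0.013 wrist [[172.0, 175.0], [183.0, 387.0], [179.0, 165.0], [191.0, 395.0]] scene [[290.0, 280.0], [439.0, 309.0], [293.0, 227.0], [444.0, 256.0]]
0 wrist [[223.0, 161.0], [232.0, 398.0]] scene [[305.0, 192.0], [455.0, 220.0]]
-0.018 wrist [[198.0, 169.0], [208.0, 392.0]] scene [[298.0, 239.0], [448.0, 268.0]]
-0.036 wrist [[176.0, 176.0], [187.0, 386.0]] scene [[290.0, 286.0], [440.0, 315.0]]
-0.054 wrist [[156.0, 183.0], [167.0, 381.0]] scene [[283.0, 332.0], [432.0, 363.0]]
```

```bash
python3 - <<'E'
import cv2
a=cv2.imread("pics/w1.png")[10:80,210:290]; cv2.imwrite("pics/w1d.png",cv2.resize(a,None,fx=8,fy=8,interpolation=cv2.INTER_CUBIC))
a=cv2.imread("pics/w1.png")[130:190,210:290]; a=cv2.convertScaleAbs(a,alpha=1.8); cv2.imwrite("pics/w1e.png",cv2.resize(a,None,fx=8,fy=8,interpolation=cv2.INTER_CUBIC))
E
```

```text
(no output)
```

View pics/w1d.png

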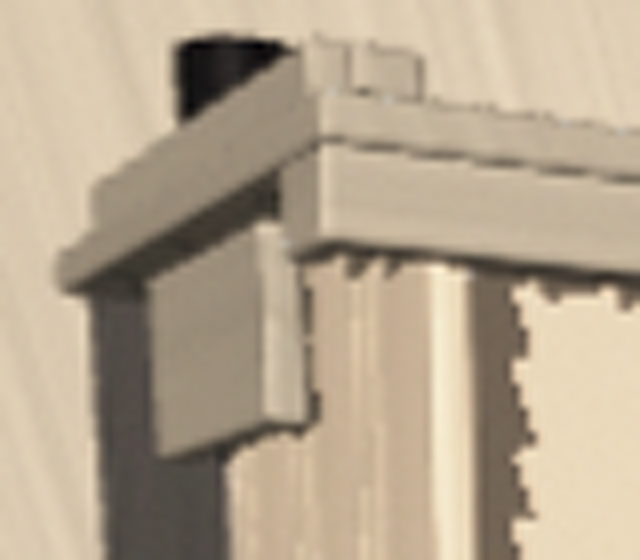

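View pics/w1e.png

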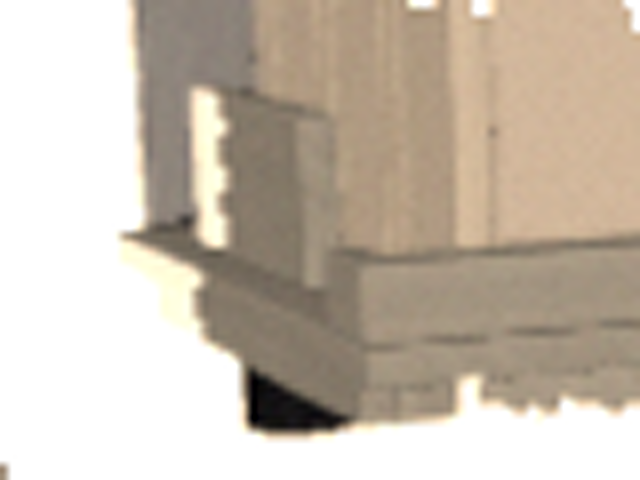

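{"method": "carry_out", "body": {"linear": [[-1.9, -3.5, 2.0], [-3.86, -7.1, 4.0], [-3.86, -7.1, 6.0], [-3.86, -7.1, 7.1], [-3.86, -7.1, 7.1], [-3.86, -7.1, 7.1]], "twist": [0, -0.2, -0.2, -0.2, -0.2, -0.2], "fingers": -0.41}}

```text
clock: 1.22
tool_pos: [0.5833, -0.0352, 0.3327]
orientation: [-179.9, -0.1, 164.7]
force: [-0.6, -0.2, 0.4]
opening: 0.0531
```

```bash
cat > st.py <<'E'
import sys
from fit import *
p=np.load('pose.npy');o=ctrl.get_obs()
c,s=np.cos(p[2]),np.sin(p[2]);hx=np.array([c,s,0]);hy=np.array([-s,c,0]);m=np.array([p[0],p[1],.125])
d=o['tool_pos']-m; g=o['opening']*1e3
C,y,Z=d@hx*1e3,d@hy*1e3,(d[2]-.178)*1e3
f=o['force'];F=np.array([f@hx,f@hy,f[2]])
print('clk %.2f C %.1f y %.1f Ztip %.1f open %.1f yawrel %.2f'%(o['clock'],C,y,Z,g,(o['orientation'][2]-180)-np.degrees(p[2])))
print('inner tip u %.1f o %.1f'%(.866*(C-g/2)+.5*Z,-.5*(C-g/2)+.866*Z),'F up %.1f out %.1f y %.1f'%(.866*F[0]+.5*F[2],-.5*F[0]+.866*F[2],F[1]),'raw',F.round(1))
if len(sys.argv)>3:
    # target C y Z (mm) -> tool cm
    t=np.array([float(a) for a in sys.argv[1:4]]);w=m+hx*t[0]/1e3+hy*t[1]/1e3+np.array([0,0,.178+t[2]/1e3])-o['tool_pos']
    R=Ro.from_euler('xyz',o['orientation'],degrees=True).as_matrix();print('tool cm',(w@R*100).round(2))
E
python3 st.py 31.5 0 -2; python3 snap.py wrist w2 180,100,480,325
```

```text
clk 1.22 C 32.4 y -0.1 Ztip 29.7 open 53.1 yawrel -0.11
inner tip u 19.9 o 22.8 F up -0.3 out 0.6 y -0.3 raw [-0.5 -0.3  0.4]
tool cm [0.08 0.01 3.17]
scale 2.6666666666666665
1.2167 [ 0.5832849  -0.03521017  0.33269392] [-1.79918845e+02 -1.17434726e-01  1.64720898e+02] [-0.56381633 -0.15407608  0.35161137] [ 0.05034229 -0.00978129 -0.05420086] 0.05313907400856259
```

View pics/w2c.png

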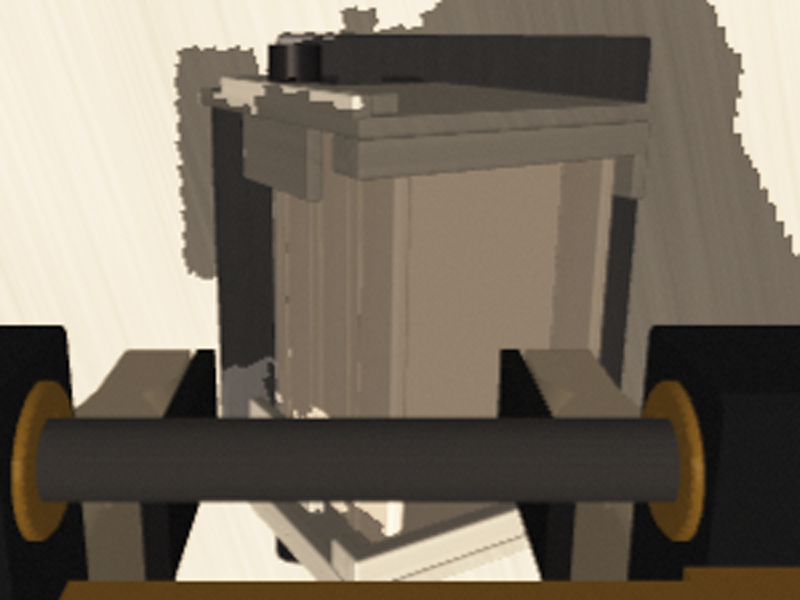

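{"method": "carry_out", "body": {"linear": [[0.08, 0, 0], [0.08, 0, 0], [0.08, 0, 0.3], [0.08, 0, 0.8], [0.08, 0, 1.5], [0.08, 0, 1.5]], "twist": [0, 0, 0, 0, 0, 0]}}

```text
clock: 1.77
tool_pos: [0.5821, -0.0345, 0.3172]
orientation: [-179.9, -0.1, 164.8]
force: [-0.5, 0.4, -0.9]
opening: 0.026
```

```bash
python3 st.py 31.5 0 -2; python3 snap.py wrist w3 180,100,480,325
```

```text
clk 1.77 C 31.0 y 0.3 Ztip 14.2 open 26.0 yawrel -0.07
inner tip u 22.7 o 3.2 F up -0.9 out -0.5 y 0.2 raw [-0.6  0.2 -0.9]
tool cm [-0.05 -0.03  1.62]
scale 2.6666666666666665
1.7667 [ 0.58208106 -0.03447988  0.3171654 ] [-1.79936599e+02 -1.27163091e-01  1.64764617e+02] [-0.48845591  0.37063044 -0.85775506] [ 0.00486404  0.11910581 -0.02163177] 0.025984598345545624
```

View pics/w3c.png

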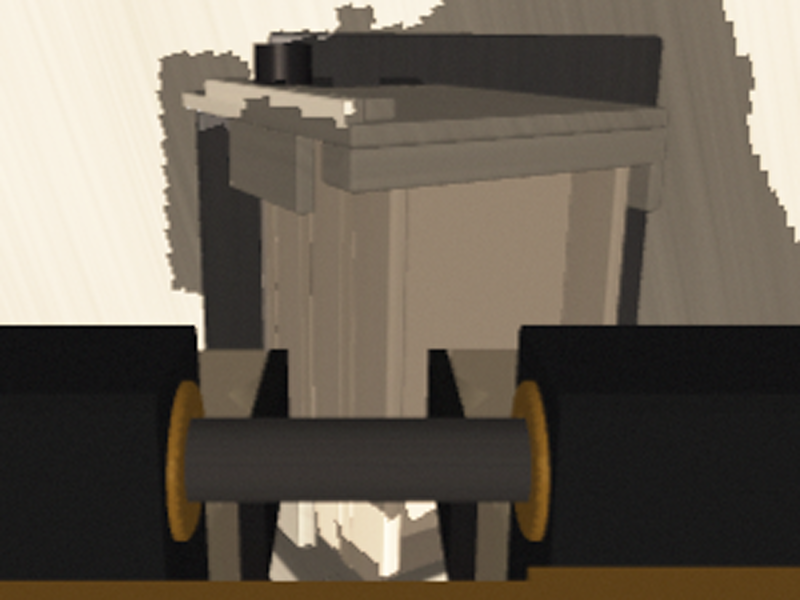

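{"method": "carry_out", "body": {"linear": [[-0.05, 0, 0.6], [-0.05, 0, 1.2], [-0.05, 0, 1.8], [-0.05, 0, 1.8], [-0.05, 0, 1.8]], "twist": [0, 0, 0, 0, 0]}}

```text
clock: 2.23
tool_pos: [0.5826, -0.0348, 0.2991]
orientation: [-179.9, -0.2, 164.8]
force: [-0.9, 0.2, 1.3]
opening: 0.0261
```

```bash
python3 st.py
```

```text
clk 2.23 C 31.6 y 0.1 Ztip -3.9 open 26.1 yawrel -0.07
inner tip u 14.1 o -12.7 F up -0.2 out 1.6 y -0.1 raw [-1.  -0.1  1.3]
```

{"method": "carry_out", "body": {"linear": [[0, 0, 0.1], [0, 0, 0.2], [0, 0, 0.2], [0, 0, 0.2]], "twist": [0, 0, 0, 0]}}

```text
clock: 2.57
tool_pos: [0.5827, -0.0348, 0.2975]
orientation: [-179.9, -0.1, 164.8]
force: [0.8, -0.7, 2.7]
opening: 0.0261
```

```bash
python3 st.py
```

```text
clk 2.57 C 31.8 y 0.2 Ztip -5.5 open 26.1 yawrel -0.06
inner tip u 13.5 o -14.1 F up 2.2 out 1.9 y -0.4 raw [ 1.  -0.4  2.7]
```

{"method": "carry_out", "body": {"linear": [[-0.1, 0, 0.18], [-0.2, 0, 0.35], [-0.29, 0, 0.5], [-0.29, 0, 0.5], [-0.29, 0, 0.5]], "twist": [0, 0, 0, 0, 0]}}

```text
clock: 2.98
tool_pos: [0.5856, -0.0356, 0.2925]
orientation: [-179.9, -0.1, 164.8]
force: [-1.7, 0.4, 5.7]
opening: 0.0257
```

```bash
python3 st.py;  python3 snap.py wrist w4 180,100,480,325
```

```text
clk 2.98 C 34.7 y 0.2 Ztip -10.5 open 25.7 yawrel -0.05
inner tip u 13.7 o -20.0 F up 1.3 out 5.8 y -0.1 raw [-1.7 -0.1  5.7]
scale 2.6666666666666665
2.9833 [ 0.58560442 -0.03557069  0.29254815] [-1.79898190e+02 -1.27621753e-01  1.64777038e+02] [-1.70335377  0.38228412  5.69028321] [0.1252812  0.81261196 0.00645527] 0.02566096377210473
```

View pics/w4c.png

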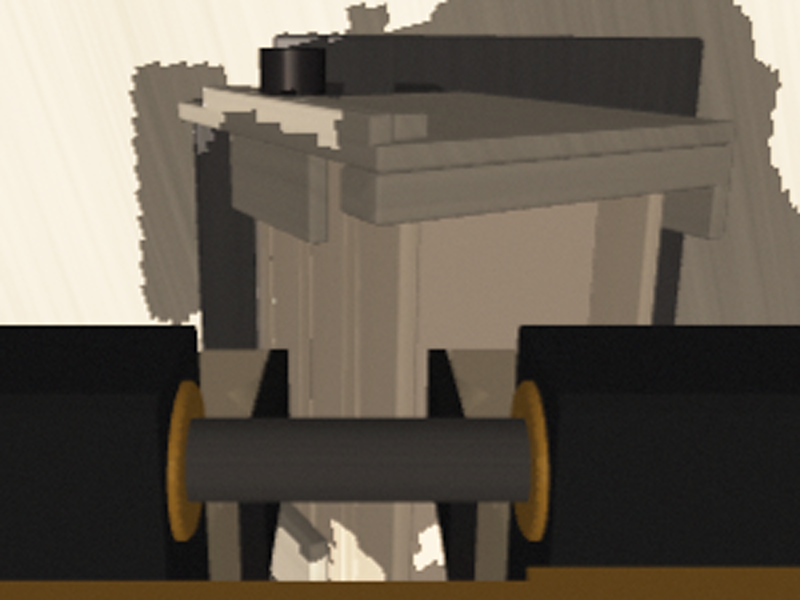

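{"method": "carry_out", "body": {"linear": [[-0.1, 0, -0.06], [-0.2, 0, -0.12], [-0.3, 0, -0.17], [-0.43, 0, -0.25], [-0.43, 0, -0.25]], "twist": [0, 0, 0, 0, 0]}}

```text
clock: 3.45
tool_pos: [0.5887, -0.0367, 0.2941]
orientation: [-179.8, -0.3, 164.7]
force: [-5.6, 1.3, 3.0]
opening: 0.0259
```

```bash
python3 st.py
```

```text
clk 3.45 C 38.0 y -0.1 Ztip -8.9 open 25.9 yawrel -0.09
inner tip u 17.2 o -20.2 F up -3.5 out 5.5 y -0.2 raw [-5.8 -0.2  3. ]
```

{"method": "carry_out", "body": {"linear": [[-0.15, 0, -0.09], [-0.3, 0, -0.17], [-0.43, 0, -0.25], [-0.43, 0, -0.25]], "twist": [0, 0, 0, 0]}}

```text
clock: 3.78
tool_pos: [0.5918, -0.0379, 0.2956]
orientation: [-179.8, -0.6, 164.7]
force: [-5.0, 2.9, 3.4]
opening: 0.0262
```

```bash
python3 st.py;  python3 snap.py wrist w5 180,100,480,325
```

```text
clk 3.78 C 41.3 y -0.5 Ztip -7.4 open 26.2 yawrel -0.12
inner tip u 20.7 o -20.5 F up -3.1 out 5.8 y 1.5 raw [-5.6  1.5  3.4]
scale 2.6666666666666665
3.7833 [ 0.59178559 -0.03788056  0.29560921] [-179.78846108   -0.55633267  164.70703721] [-5.00849151  2.88263448  3.43797295] [ 7.76793224e-01  2.23514498e+00 -5.43609657e-04] 0.026177164091520322
```

View pics/w5c.png

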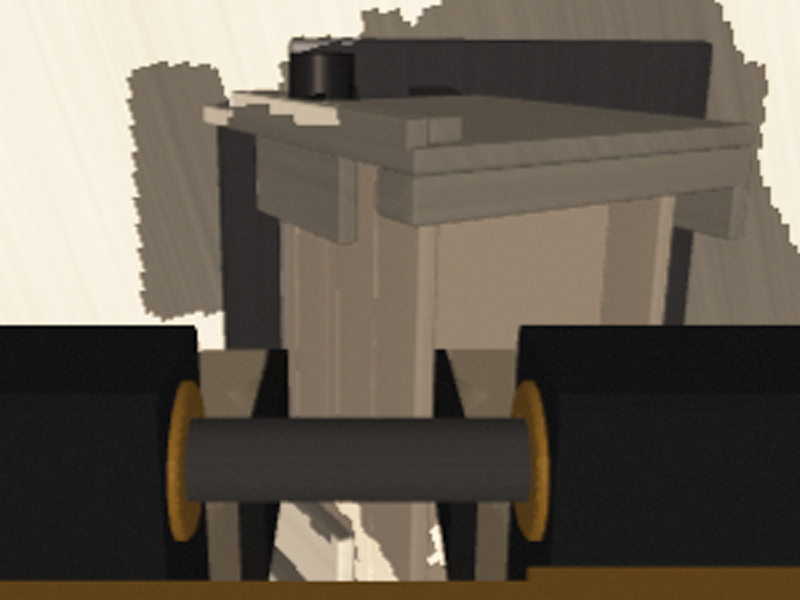

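{"method": "carry_out", "body": {"linear": [[-0.15, 0, -0.09], [-0.3, 0, -0.17], [-0.43, 0, -0.25], [-0.43, 0, -0.25]], "twist": [0, 0, 0, 0]}}

```text
clock: 4.17
tool_pos: [0.5948, -0.039, 0.297]
orientation: [-179.7, -0.8, 164.7]
force: [-6.0, 2.5, 1.8]
opening: 0.0259
```

```bash
python3 st.py
```

```text
clk 4.17 C 44.5 y -0.7 Ztip -6.0 open 25.9 yawrel -0.16
inner tip u 24.4 o -21.0 F up -4.7 out 4.8 y 0.8 raw [-6.4  0.8  1.8]
```

```bash
python3 - <<'E'
s=open('st.py').read()
s=s.replace("d=o['tool_pos']-m;","Rt=Ro.from_euler('xyz',o['orientation'],degrees=True).as_matrix();tip=o['tool_pos']+Rt[:,2]*.178+np.array([0,0,.178]);d=tip-m;")
open('st.py','w').write(s)
E
python3 st.py; python3 snap.py wrist w6 180,100,480,325
```

```text
clk 4.17 C 42.1 y -1.5 Ztip -6.0 open 25.9 yawrel -0.16
inner tip u 22.3 o -19.7 F up -4.7 out 4.8 y 0.8 raw [-6.4  0.8  1.8]
scale 2.6666666666666665
4.1667 [ 0.59483173 -0.03897858  0.29702705] [-179.73440244   -0.77617624  164.67523194] [-5.99815822  2.46409874  1.80736746] [ 0.78866324  2.34507291 -0.01502447] 0.025897505834588903
```

View pics/w6c.png

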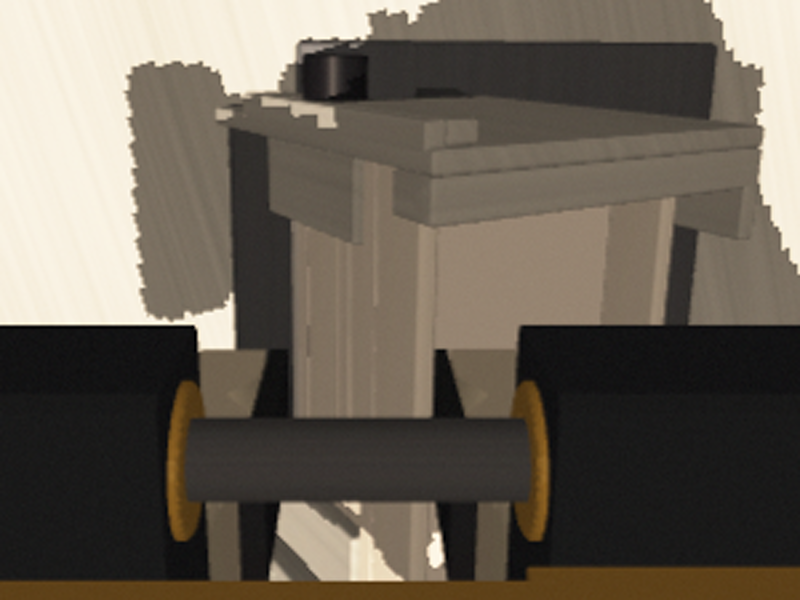

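{"method": "carry_out", "body": {"linear": [[-0.2, 0, -0.11], [-0.4, 0, -0.23], [-0.6, 0, -0.35], [-0.6, 0, -0.35]], "twist": [0, 0, 0, 0]}}

```text
clock: 4.55
tool_pos: [0.5997, -0.0406, 0.2994]
orientation: [-179.7, -1.0, 164.6]
force: [-5.2, 1.3, 2.8]
opening: 0.0258
```

```bash
python3 st.py; python3 snap.py wrist w7 180,100,480,325
```

```text
clk 4.55 C 46.6 y -2.0 Ztip -3.5 open 25.8 yawrel -0.19
inner tip u 27.4 o -19.9 F up -3.3 out 5.1 y -0.1 raw [-5.4 -0.1  2.8]
scale 2.6666666666666665
4.55 [ 0.59967499 -0.04063349  0.29943072] [-179.67587195   -0.98739146  164.64207576] [-5.23202213  1.32745189  2.81806998] [0.55228466 2.03179618 0.00777995] 0.025835336018652354
```

View pics/w7c.png

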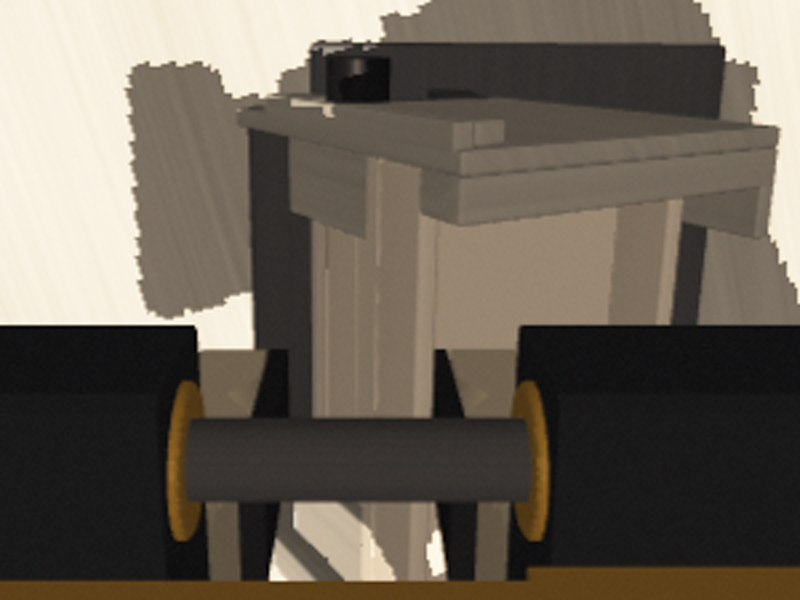

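{"method": "carry_out", "body": {"linear": [[-0.25, 0.03, -0.15], [-0.5, 0.06, -0.3], [-0.75, 0.1, -0.45], [-1.0, 0.1, -0.6], [-1.0, 0.1, -0.6]], "twist": [0, 0, 0, 0, 0]}}

```text
clock: 5.02
tool_pos: [0.6089, -0.0424, 0.304]
orientation: [-179.6, -1.2, 164.6]
force: [-4.7, 1.1, 0.4]
opening: 0.0261
```

```bash
python3 st.py; python3 snap.py wrist w8 180,100,480,325
```

```text
clk 5.02 C 55.3 y -1.5 Ztip 1.1 open 26.1 yawrel -0.23
inner tip u 37.1 o -20.2 F up -4.0 out 2.8 y -0.2 raw [-4.8 -0.2  0.4]
scale 2.6666666666666665
5.0167 [ 0.60885958 -0.04240304  0.30404037] [-179.62532842   -1.18064452  164.60535067] [-4.70878014  1.11934766  0.41368306] [0.31898752 1.565656   0.01354388] 0.026138757414039388
```

View pics/w8c.png

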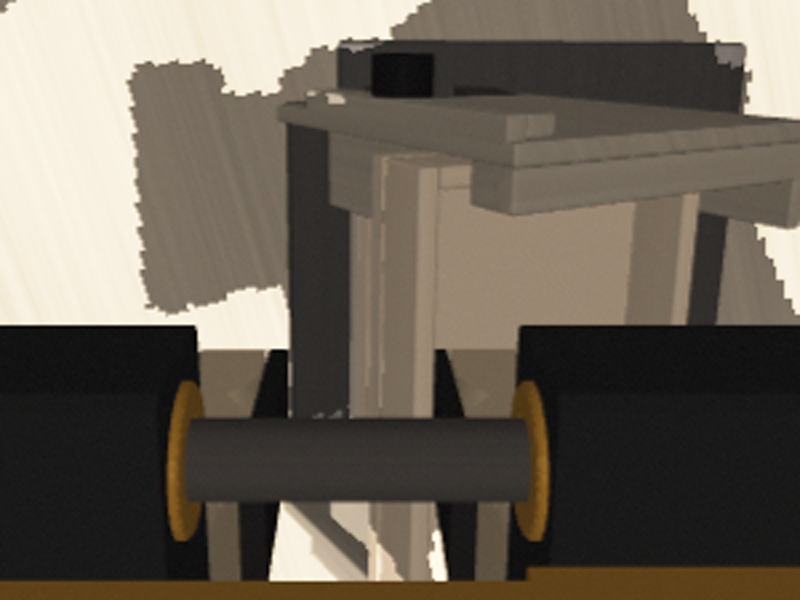

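{"method": "carry_out", "body": {"linear": [[-0.33, 0.0, -0.2], [-0.65, 0, -0.42], [-0.95, 0, -0.65], [-1.25, 0, -0.85], [-1.25, 0, -0.85]], "twist": [0, 0, 0, 0, 0]}}

```text
clock: 5.48
tool_pos: [0.6205, -0.0458, 0.3111]
orientation: [-179.6, -1.3, 164.6]
force: [-3.8, 0.2, -2.5]
opening: 0.0261
```

```bash
python3 st.py; python3 snap.py wrist w9 180,100,480,325
```

```text
clk 5.48 C 67.0 y -1.8 Ztip 8.1 open 26.1 yawrel -0.26
inner tip u 50.8 o -19.9 F up -4.5 out -0.4 y -0.8 raw [-3.7 -0.8 -2.5]
scale 2.6666666666666665
5.4833 [ 0.62052341 -0.04579547  0.31107266] [-179.58868061   -1.31772266  164.57177906] [-3.76296696  0.16838099 -2.54925325] [ 0.16641989  1.36529955 -0.00466808] 0.026055025305588866
```

View pics/w9c.png

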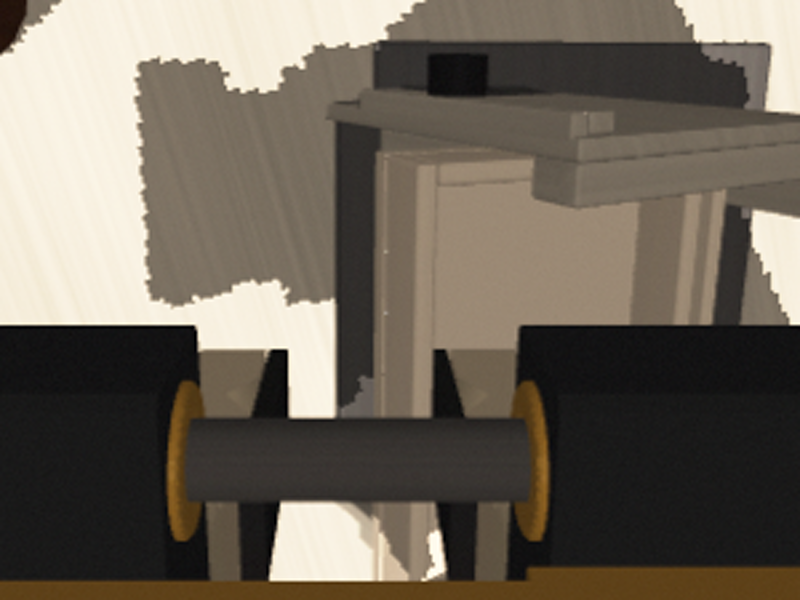

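{"method": "carry_out", "body": {"linear": [[-0.33, 0.03, -0.2], [-0.65, 0.06, -0.4], [-0.95, 0.1, -0.58], [-1.2, 0.1, -0.75], [-1.2, 0.1, -0.75]], "twist": [0, 0, 0, 0, 0]}}

```text
clock: 5.95
tool_pos: [0.6322, -0.048, 0.3175]
orientation: [-179.6, -1.4, 164.6]
force: [-4.9, 1.2, -2.8]
opening: 0.0258
```

```bash
python3 st.py; python3 snap.py wrist w10 180,100,480,325;python3 snap.py scene sc10 240,160,380,265
```

```text
clk 5.95 C 78.6 y -1.0 Ztip 14.6 open 25.8 yawrel -0.27
inner tip u 64.2 o -20.2 F up -5.7 out 0.1 y -0.1 raw [-5.  -0.1 -2.8]
scale 2.6666666666666665
5.95 [ 0.63217229 -0.04801282  0.31753592] [-179.56477144   -1.39180063  164.55976679] [-4.8904113   1.18460181 -2.77550197] [ 0.25391962  1.42181871 -0.03090761] 0.025793108305700425
scale 5.714285714285714
6.0 [ 0.63211631 -0.04802343  0.3176051 ] [-179.57089758   -1.36979055  164.55907338] [-4.56871037  0.9001053  -2.30838112] [ 0.19766031  1.35495475 -0.06062204] 0.02594002643124462
```

View pics/w10c.png

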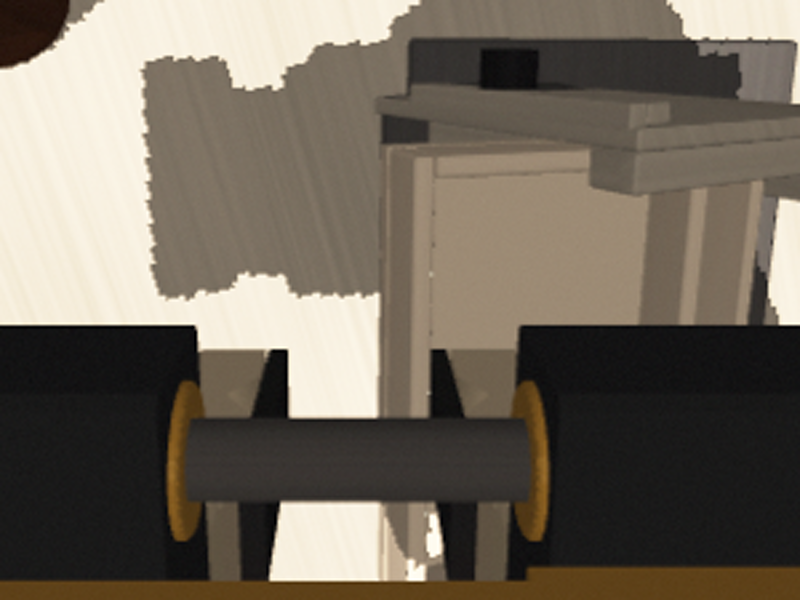

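View pics/sc10c.png

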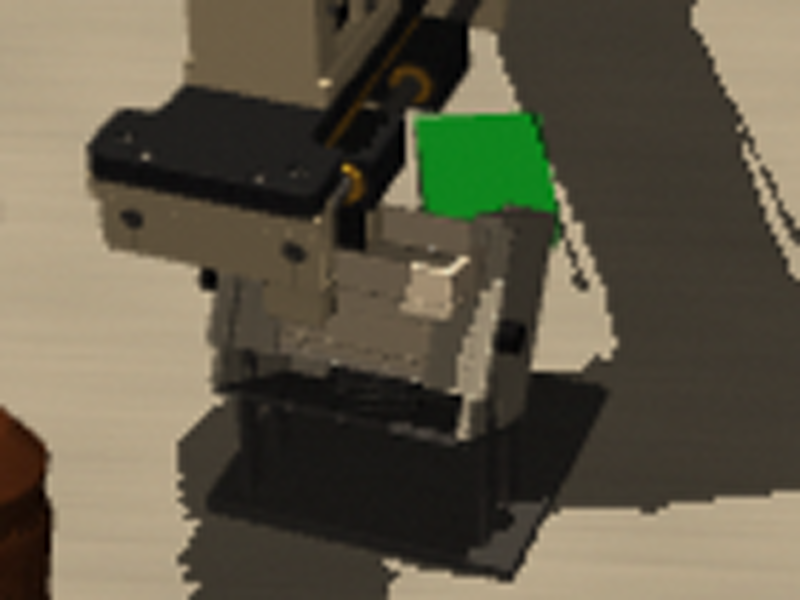

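{"method": "carry_out", "body": {"linear": [[0, 0, -0.2], [0, 0, -0.45], [0, 0, -0.45]], "twist": [0, 0, 0]}}

```text
clock: 6.3
tool_pos: [0.6323, -0.0479, 0.3228]
orientation: [-179.6, -1.3, 164.6]
force: [-3.8, 0.0, -2.0]
opening: 0.0258
```

```bash
python3 st.py; python3 snap.py wrist w11 180,100,480,325
```

```text
clk 6.30 C 78.9 y -0.8 Ztip 19.9 open 25.8 yawrel -0.26
inner tip u 67.1 o -15.8 F up -4.2 out 0.1 y -1.0 raw [-3.7 -1.  -2. ]
scale 2.6666666666666665
6.3 [ 0.6322766  -0.04793744  0.32284716] [-179.592952     -1.31473326  164.56888818] [-3.77778878  0.02077724 -2.03295195] [ 0.26119102  1.11042482 -0.0052858 ] 0.025787672620880577
```

View pics/w11c.png

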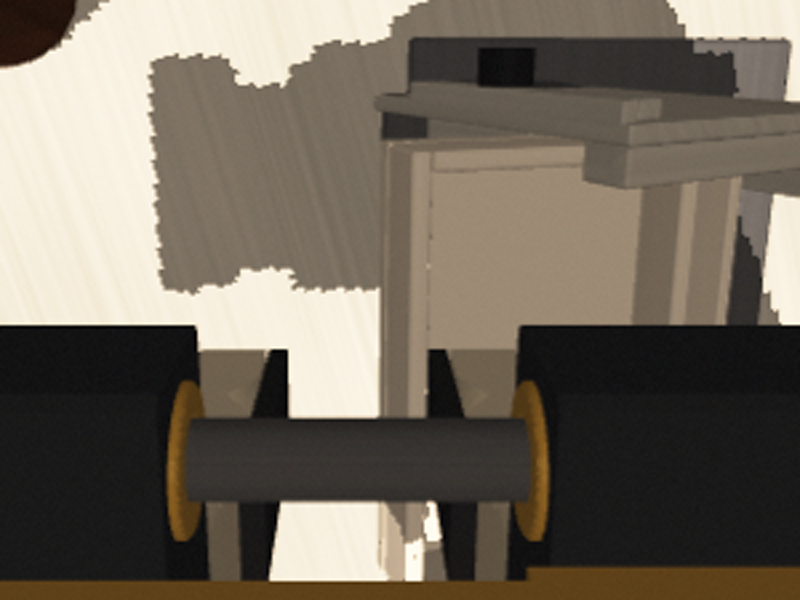

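{"method": "carry_out", "body": {"linear": [[0.1, 0, -0.08], [0.2, 0, -0.16], [0.24, 0, -0.25], [0.24, 0, -0.25], [0.24, 0, -0.25], [0.24, 0, -0.25]], "twist": [0, 0, 0, 0, 0, 0], "fingers": -1}}

```text
clock: 6.85
tool_pos: [0.6293, -0.0473, 0.3247]
orientation: [-179.6, -1.4, 164.6]
force: [-5.0, 2.3, -3.4]
opening: 0.0029
```

```bash
python3 st.py; python3 snap.py wrist w12 180,100,480,325;python3 snap.py side sd12 280,130,400,220
```

```text
clk 6.85 C 75.6 y -1.0 Ztip 21.8 open 2.9 yawrel -0.28
inner tip u 75.1 o -18.2 F up -6.4 out -0.2 y 1.0 raw [-5.5  1.  -3.4]
scale 2.6666666666666665
6.85 [ 0.62932309 -0.04726696  0.32472176] [-179.57207797   -1.41930404  164.55467496] [-5.03028096  2.34823823 -3.35062201] [ 0.50371368  1.78387119 -0.02379232] 0.0028813900731721187
scale 6.666666666666667
6.9 [ 0.62930614 -0.04727903  0.32468361] [-179.572683     -1.4227892   164.55003893] [-5.36405377  0.84161994 -4.24392361] [ 0.4723932   1.80642717 -0.07642138] 0.002918793709044554
```

View pics/w12c.png

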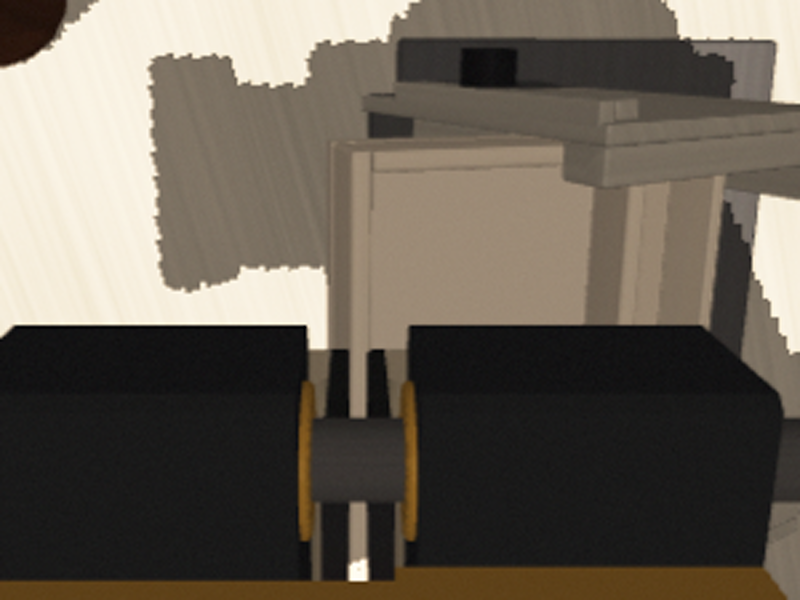

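View pics/sd12c.png

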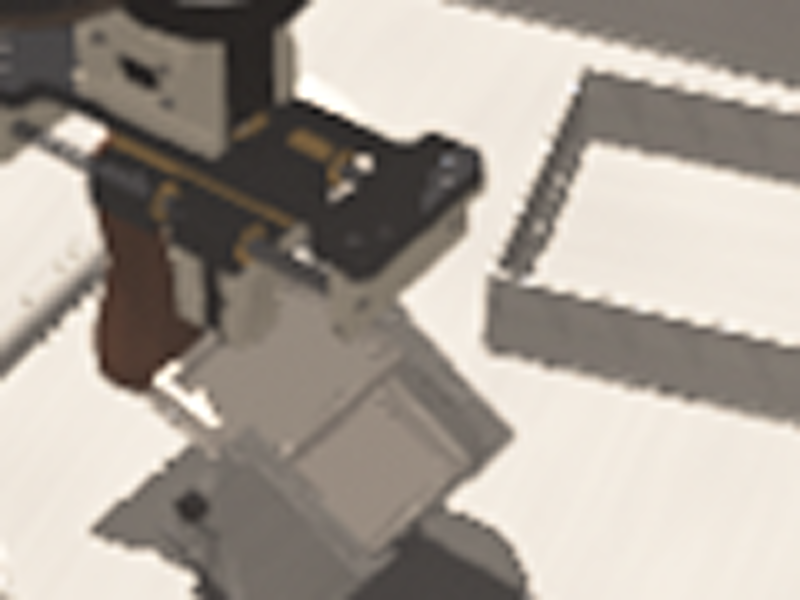

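{"method": "carry_out", "body": {"linear": [[-0.3, 0, -0.2], [-0.6, 0, -0.4], [-0.9, 0, -0.6], [-0.9, 0, -0.6]], "twist": [0, 0, 0, 0]}}

```text
clock: 7.28
tool_pos: [0.6381, -0.0497, 0.3302]
orientation: [-179.6, -1.5, 164.5]
force: [-4.2, 1.5, -3.6]
opening: 0.0028
```

```bash
python3 st.py; python3 snap.py wrist w13 180,0,640,345;python3 snap.py side sd13 280,130,400,220
```

```text
clk 7.28 C 84.5 y -1.1 Ztip 27.2 open 2.8 yawrel -0.29
inner tip u 85.5 o -18.0 F up -5.6 out -0.9 y 0.4 raw [-4.4  0.4 -3.6]
scale 1.7391304347826086
7.2833 [ 0.63806112 -0.04972697  0.33016175] [-179.55486709   -1.4782433   164.54273669] [-4.15912352  1.54699647 -3.60100109] [ 0.0576704   1.30630885 -0.02858639] 0.0027832006439003107
scale 6.666666666666667
7.3333 [ 0.6380091  -0.04976011  0.33013058] [-179.55878171   -1.4568421   164.5386738 ] [-3.96103279 -0.0524114  -2.96299604] [ 0.11888905  1.28814942 -0.02776128] 0.002795496854133471
```

View pics/w13c.png

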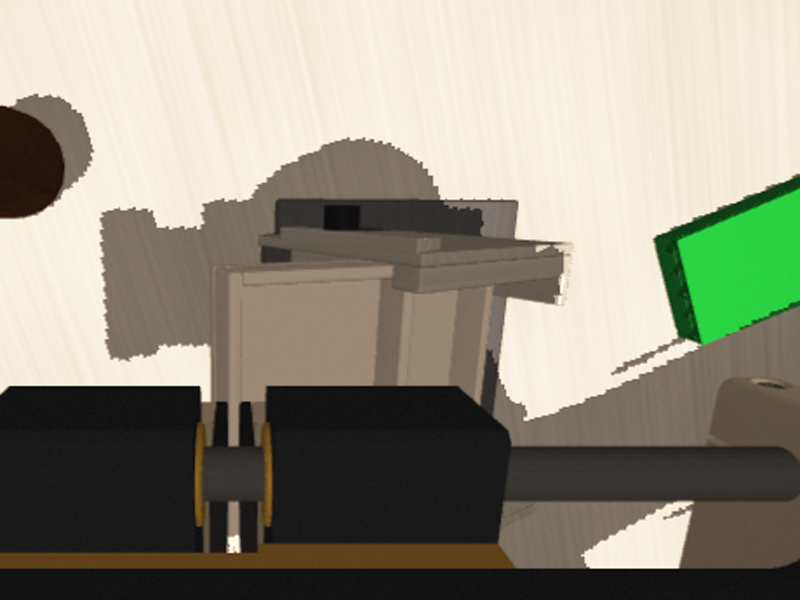

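View pics/sd13c.png

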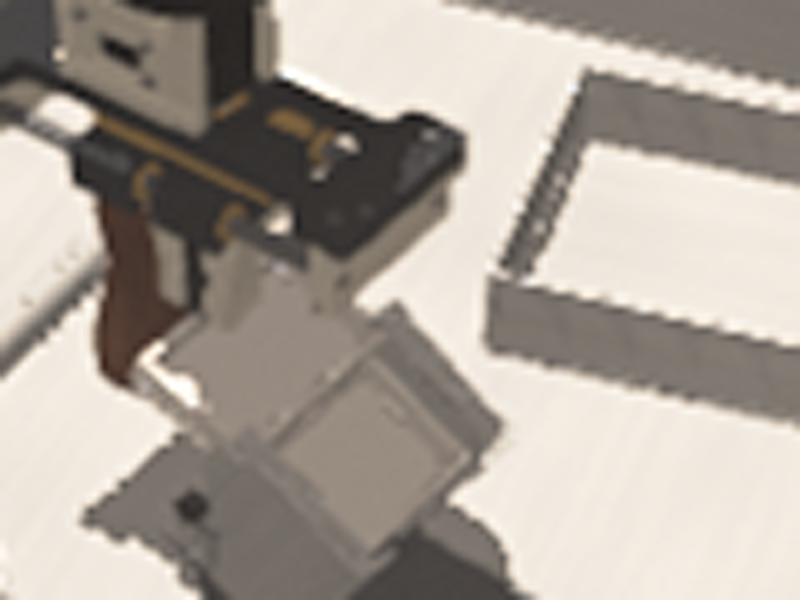

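{"method": "carry_out", "body": {"linear": [[-0.35, 0, -0.25], [-0.7, 0, -0.5], [-1.05, 0, -0.8], [-1.4, 0, -1.1], [-1.4, 0, -1.1]], "twist": [0, 0, 0, 0, 0]}}

```text
clock: 7.8
tool_pos: [0.6533, -0.0536, 0.3425]
orientation: [-179.6, -1.2, 164.6]
force: [0.1, -0.1, -0.8]
opening: 0.0027
```

```bash
python3 st.py; python3 snap.py wrist w14 180,0,640,345;python3 snap.py side sd14 260,110,400,215
```

```text
clk 7.80 C 101.0 y -0.7 Ztip 39.5 open 2.7 yawrel -0.27
inner tip u 106.1 o -15.6 F up -0.3 out -0.8 y -0.0 raw [ 0.2 -0.  -0.8]
scale 1.7391304347826086
7.8 [ 0.65330488 -0.05358624  0.34247913] [-179.61966836   -1.212026    164.55903343] [ 0.14184389 -0.07749036 -0.8403552 ] [-0.00152399 -0.17389518  0.00784284] 0.0027218277179872773
scale 5.714285714285714
7.85 [ 0.65272488 -0.05357185  0.34191388] [-179.61088959   -1.27890193  164.54198878] [-0.35949586  0.40798813 -1.5130846 ] [-0.00724776 -0.1792482   0.00818293] 0.002998729703021898
```

View pics/w14c.png

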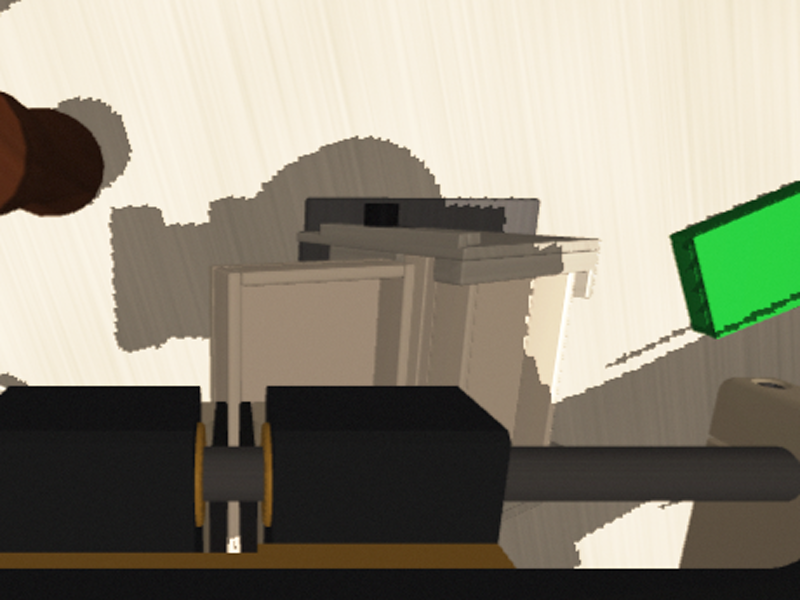

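View pics/sd14c.png

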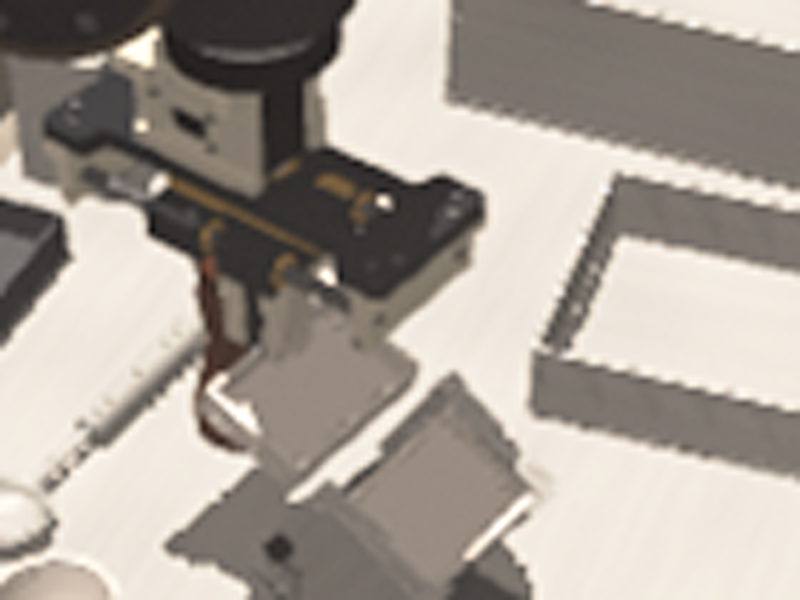

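{"method": "carry_out", "body": {"linear": [[-0.3, 0, -1.0], [-0.6, 0, -3.0], [-0.6, 0, -5.5], [-0.6, 0, -8.0], [-0.6, 0, -8.0], [-0.6, 0, -8.0]], "twist": [0, 0, 0, 0, 0, 0]}}

```text
clock: 8.4
tool_pos: [0.6604, -0.0552, 0.424]
orientation: [-179.7, -1.1, 164.5]
force: [0.4, 0.5, -2.1]
opening: 0.0028
```

```bash
python3 st.py; python3 snap.py scene sc15 170,30,410,240;python3 snap.py side sd15 220,60,360,165;python3 snap.py side sd15; cp pics/sd15.png pics/sd15f.png; python3 snap.py wrist w15
```

```text
clk 8.40 C 108.6 y -0.1 Ztip 121.0 open 2.8 yawrel -0.29
inner tip u 153.4 o 51.2 F up -0.8 out -2.0 y 0.6 raw [ 0.3  0.6 -2.1]
scale 2.857142857142857
8.4 [ 0.66040227 -0.05515921  0.42401235] [-179.69646101   -1.09946968  164.54351827] [ 0.42822148  0.54920821 -2.12248408] [ 0.02942241 -0.10515544  0.0188739 ] 0.002807545227425807
scale 5.714285714285714
8.45 [ 0.65999026 -0.05507114  0.42223973] [-179.65752288   -1.25951825  164.53240917] [-0.2516033  -0.16156126 -1.31719186] [-0.0037873  -0.04914249 -0.01071165] 0.002737525974783252
8.5 [ 0.65976915 -0.05507314  0.42112836] [-179.61090934   -1.36349095  164.53007349] [-0.38074858 -0.23472568 -1.61723283] [ 0.02408363 -0.11963946 -0.03423885] 0.0027749097079460203
8.55 [ 0.65972388 -0.05504479  0.4205519 ] [-179.58338677   -1.4144644   164.53223023] [ 0.43819405 -0.50930198 -0.93775864] [ 0.0077681  -0.16225364  0.01502459] 0.00289621615986091
```

View pics/sc15c.png

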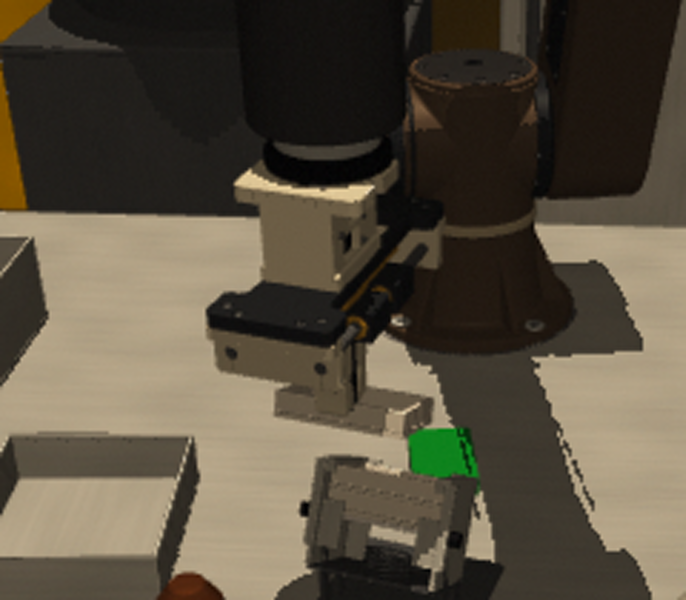

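View pics/sd15f.png

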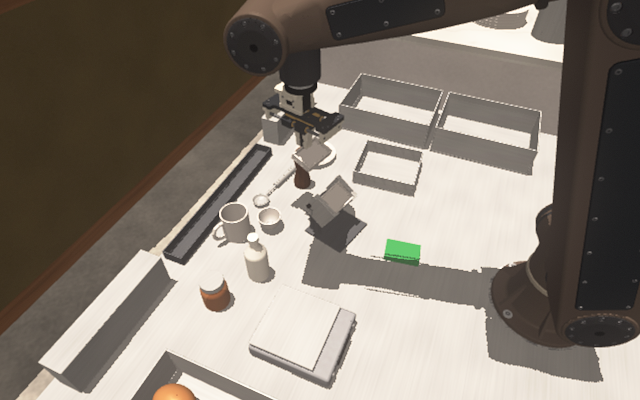

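View pics/w15.png

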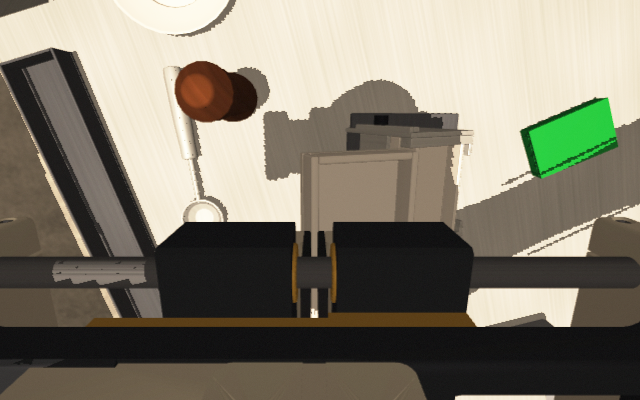

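```bash
python3 - <<'E'
import cv2
a=cv2.imread("pics/w15.png")[130:230,280:440]; cv2.imwrite("pics/w15d.png",cv2.resize(a,None,fx=5,fy=5,interpolation=cv2.INTER_CUBIC))
E
python3 snap.py wrist w16 >/dev/null
```

```text
(no output)
```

View pics/w15d.png

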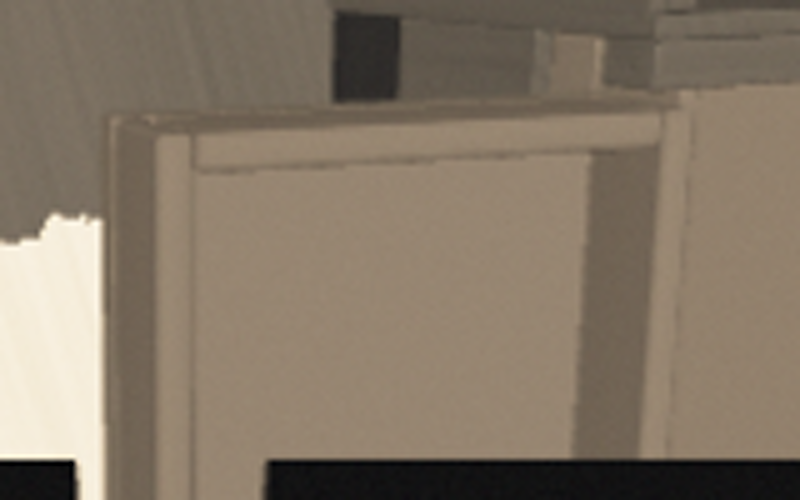

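View pics/sd15c.png

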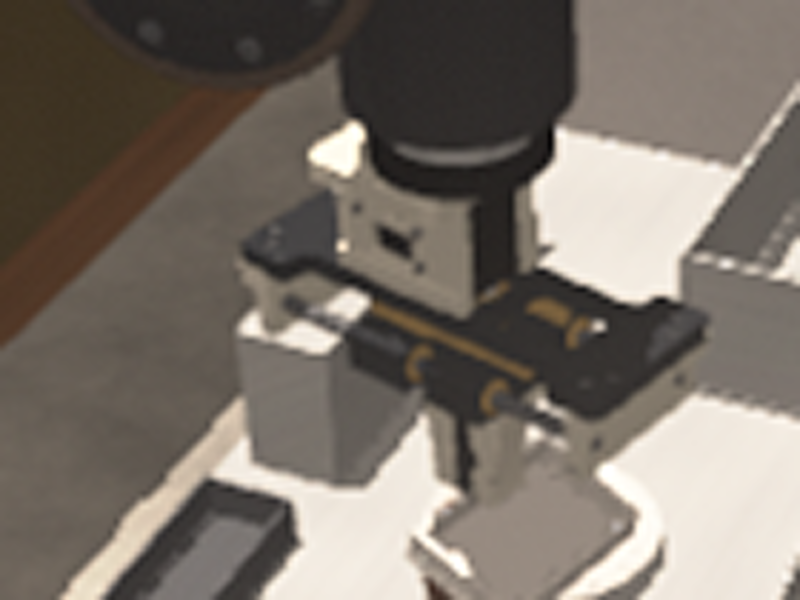

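```bash
python3 - <<'E'
from h import *
from scipy.optimize import least_squares
p=ctrl.camera_params('wrist');f=200/np.tan(np.radians(p['fovy'])/2);T=p['T_tool_cam']
Z=lambda x,y:[280+x/5,130+y/5]
# dish pts in dish frame (x uphill = -tool x ; y ; z out = -tool z)
pts=[((.03,-.046,.018),Z(155,133)),((-.03,-.046,.018),Z(683,98)),((.03,-.046,0),Z(108,118)),((.026,-.042,.018),Z(190,135)),((-.026,-.042,.018),Z(662,112)),((.026,-.042,.004),Z(195,170)),((-.026,-.042,.004),Z(588,152)),((.03,.0,.018),Z(158,460)),((.03,0,0),Z(105,460))]
def res(q,full=True):
    a,x,y,z,yaw=q
    R=Ro.from_euler('zy',[yaw,a]).as_matrix()@np.diag([-1,1,-1])  # dish->tool
    r=[]
    for i,(P,uv) in enumerate(pts):
        t=R@np.array(P)+[x,y,z]; c=np.linalg.inv(T)@np.r_[t,1]
        u=np.array([f*c[0]/c[2]+p['cx'],f*c[1]/c[2]+p['cy']])-uv
        r+= [u[0],u[1]] if i<7 else []
    return np.array(r)
s=least_squares(res,[0.2,.03,0,.18,0]);print(np.degrees(s.x[0]),np.degrees(s.x[4]),s.x[1:4],s.fun.round(1))
E
```

```text
-12.234926077340347 -1.7933512312589324 [ 2.46464431e-02 -1.08739145e-04  2.19363074e-01] [ 0.6 -0.3  0.6  0.2  3.5 -1.6  1.3  6.4 -2.1  5.  -5.3 -4.4  1.3 -6.2]
```

```bash
cat > tilt.py <<'E'
from h import *
from scipy.optimize import least_squares
p=ctrl.camera_params('wrist');f=200/np.tan(np.radians(p['fovy'])/2);T=p['T_tool_cam']
def solve(pts,lines):
    def pr(q,P):
        a,x,y,z,yaw=q
        R=Ro.from_euler('zy',[yaw,a]).as_matrix()@np.diag([-1,1,-1])
        c=np.linalg.inv(T)@np.r_[R@np.array(P)+[x,y,z],1]
        return np.array([f*c[0]/c[2]+p['cx'],f*c[1]/c[2]+p['cy']])
    def res(q):
        r=[]
        for P,uv in pts: r+=list(pr(q,P)-uv)
        for A,B,uv in lines:
            a,b=pr(q,A),pr(q,B);d=(b-a)/np.linalg.norm(b-a);r.append((uv-a)@[-d[1],d[0]])
        return np.array(r)
    s=least_squares(res,[0.2,.03,0,.18,0]);print('tilt',np.degrees(s.x[0]),'yaw',np.degrees(s.x[4]),s.x[1:4],s.fun.round(1)); return s.x
E
python3 - <<'E'
from tilt import *
Z=lambda x,y:np.array([280+x/5,130+y/5])
pts=[((.03,-.046,.018),Z(155,133)),((-.03,-.046,.018),Z(683,103)),((.03,-.046,0),Z(108,118)),((.026,-.042,.018),Z(195,168)),((-.026,-.042,.018),Z(660,147))]
lines=[((-.026,-.04,.004),(-.026,.04,.004),Z(580,300)),((-.026,-.04,.018),(-.026,.04,.018),Z(650,300)),((.03,-.04,.018),(.03,.04,.018),Z(158,450)),((.026,-.04,.018),(.026,.04,.018),Z(192,450)),((.03,-.04,.0),(.03,.04,.0),Z(105,400))]
solve(pts,lines)
E
```

```text
tilt -17.42470573093605 yaw -0.5077666312425991 [ 0.02106477 -0.00091697  0.20864946] [-0.2  0.2  1.7  0.6 -0.6 -1.3 -0.3  0.9 -0.7 -0.4 -0.5 -0.8 -0.1  0.6
  1. ]
```

```bash
python3 - <<'E'
from h import *
s=cam('side');sc=cam('scene')
print('bottle',ray(s,[(258,277)],.0),ray(sc,[(414,286)],0),'jar',ray(s,[(217,306)],0),'mug',ray(s,[(233,240)],0))
print('scene scale top corners',ray(sc,[(422,197),(489,200),(497,240),(417,240)],.054))
E
python3 - <<'E'
import cv2
a=cv2.imread("pics/sd15f.png")[230:390,190:390]; cv2.imwrite("pics/sd15e.png",cv2.resize(a,None,fx=3.75,fy=3.75,interpolation=cv2.INTER_CUBIC))
a=cv2.imread("pics/sc15.png")[170:320,390:530]; cv2.imwrite("pics/sc15e.png",cv2.resize(a,None,fx=4,fy=4,interpolation=cv2.INTER_CUBIC))
E
```

```text
bottle [[0.67148243 0.20659756 0.        ]] [[0.68938087 0.19842743 0.        ]] jar [[7.22528510e-01 3.18332488e-01 1.11022302e-16]] mug [[ 7.93666276e-01  1.26773757e-01 -1.11022302e-16]]
scene scale top corners [[0.43196647 0.23543167 0.054     ]
 [0.43502566 0.39634705 0.054     ]
 [0.5925205  0.37894195 0.054     ]
 [0.60369961 0.20697168 0.054     ]]
```

View pics/sd15e.png

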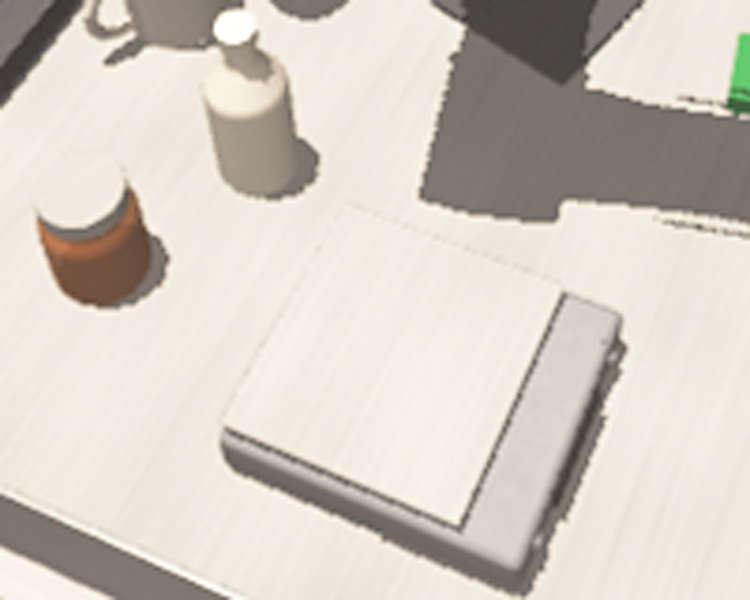

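View pics/sc15e.png

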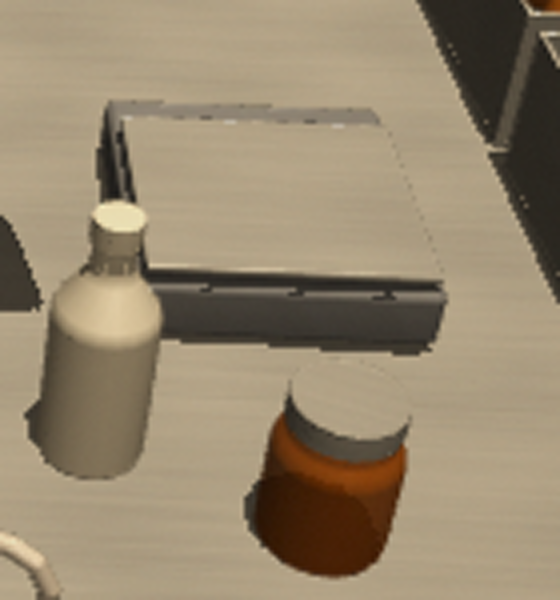

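```bash
python3 - <<'E'
from h import *
from scipy.optimize import least_squares
s=cam('side');sc=cam('scene')
a=np.array([(348,205),(563,292),(460,527),(222,430)])/3.75+[190,230]
b=np.array([(122,117),(380,124),(442,280),(147,268)])/4+[390,170]
print(ray(s,a,.054).round(4),ray(sc,b,.054).round(4))
# order: side: far(x+),right(y low): a0=(x+,y-),a1=(x-,y-),a2=(x-,y+),a3=(x+,y+); scene b0=(x-,y-),b1=(x-,y+),b2=(x+,y+),b3=(x+,y-)
L=np.array([[.075,-.08],[-.075,-.08],[-.075,.08],[.075,.08]])
def W(q,l):
    c,n=np.cos(q[2]),np.sin(q[2]);return np.c_[l@np.array([[c,n],[-n,c]])+q[:2],np.full(len(l),.054)]
for nm,us in(('side',1),('scene',2),('both',3)):
    def res(q):
        r=[]
        if us&1:r.append((proj(s,W(q,L))-a).ravel())
        if us&2:r.append((proj(sc,W(q,L[[1,2,3,0]]))-b).ravel())
        return np.concatenate(r)
    S=least_squares(res,[.5,.31,0]);print(nm,S.x,np.degrees(S.x[2]),S.fun.round(1))
E
```

```text
[[0.5843 0.2325 0.054 ]
 [0.4369 0.237  0.054 ]
 [0.4378 0.3915 0.054 ]
 [0.5838 0.3934 0.054 ]] [[0.4423 0.2307 0.054 ]
 [0.4401 0.3857 0.054 ]
 [0.592  0.3865 0.054 ]
 [0.5918 0.2291 0.054 ]]
side [ 0.51084497  0.31326443 -0.00345861] -0.1981637948314345 [-0.6 -0.   1.1 -1.1  0.3  1.2 -0.9 -0.6]
scene [0.51627992 0.30798198 0.00378538] 0.21688644801012738 [-1.3 -0.2  0.9  0.2  0.7 -0.3 -0.4 -0.1]
both [ 0.5120177   0.31097688 -0.00092912] -0.05323453000060211 [-0.7 -0.9  0.9 -2.2  0.4 -0.1 -0.8 -1.6 -0.1 -1.2  2.  -0.6  1.5 -1.3
  0.6 -1.3]
```

{"method": "carry_out", "body": {"linear": [[0.6, 1.0, 0], [2.1, 3.2, 0], [4.1, 6.2, 0], [6.2, 9.4, 0], [8.5, 12.9, 0], [10.8, 16.3, 0], [13.2, 19.9, 0], [15.5, 23.5, 0], [17.7, 26.7, 0], [19.6, 29.6, 0], [20.9, 31.5, 0], [21.3, 32.2, 0]], "twist": [-0.5, -1.6, -3, -4.5, -6.2, -8, -9.6, -11.3, -12.9, -14.3, -15.2, -15.5]}}

```text
clock: 9.65
tool_pos: [0.5387, 0.3156, 0.4224]
orientation: [-180.0, -1.5, -179.7]
force: [0.0, -1.0, -0.9]
opening: 0.0027
```

{"method": "carry_out", "body": {"linear": [[0, 0, 0.3], [0, 0, 1.5], [0, 0, 3.0], [0, 0, 4.5], [0, 0, 5.5], [0, 0, 5.5]], "twist": [0, 0, 0, 0, 0, 0]}}

```text
clock: 10.15
tool_pos: [0.5368, 0.3143, 0.3645]
orientation: [-179.8, -1.8, -179.8]
force: [-0.7, -0.6, -1.9]
opening: 0.0028
```

```bash
python3 snap.py wrist w17; python3 snap.py side sd17 180,150,420,390
```

```text
10.15 [0.53676146 0.31432983 0.36453958] [-179.7821602    -1.75941762 -179.78745391] [-0.65340522 -0.62778935 -1.9264337 ] [-0.03865238 -0.04070171 -0.02651536] 0.002827461994807528
scale 2.5
10.2 [0.53718832 0.31469637 0.3661644 ] [-179.83839774   -1.66022333 -179.76467929] [ 0.37043268  1.11297836 -0.62362489] [ 0.05087526 -0.08376243 -0.03992266] 0.002784842997110478
```

View pics/w17.png

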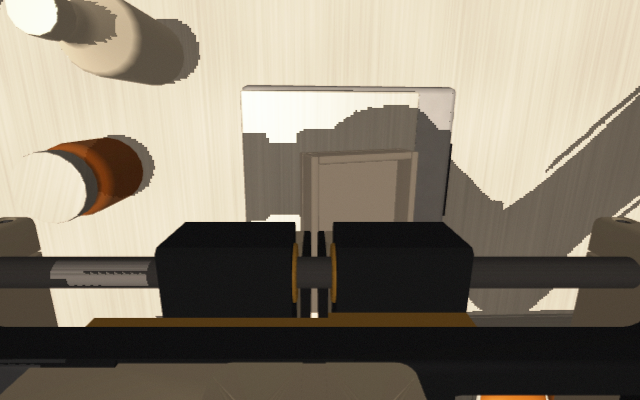

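View pics/sd17c.png

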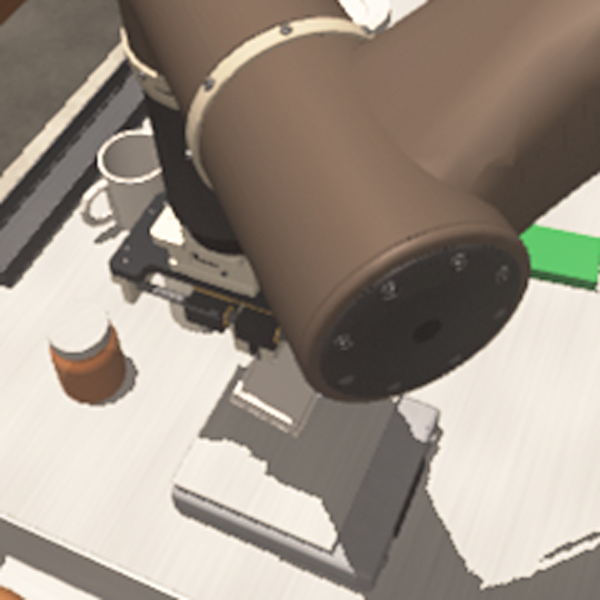

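```bash
python3 - <<'E'
from h import *
o=np.load('pics/w17_obs.npy',allow_pickle=True).item();c=cam('wrist',o)
print(ray(c,[(243,91),(418,93),(244,200)],.054))
Rt=Ro.from_euler('xyz',o['orientation'],degrees=True).as_matrix();print(o['tool_pos']+Rt[:,2]*.178)
E
python3 - <<'E'
import cv2
a=cv2.imread("pics/w17.png")[70:230,230:470]; cv2.imwrite("pics/w17d.png",cv2.resize(a,None,fx=3.3,fy=3.3,interpolation=cv2.INTER_CUBIC))
E
```

```text
[[0.58652962 0.22996734 0.054     ]
 [0.44148149 0.23068127 0.054     ]
 [0.59011336 0.32250078 0.054     ]]
[0.53129895 0.31363281 0.18662478]
```

View pics/w17d.png

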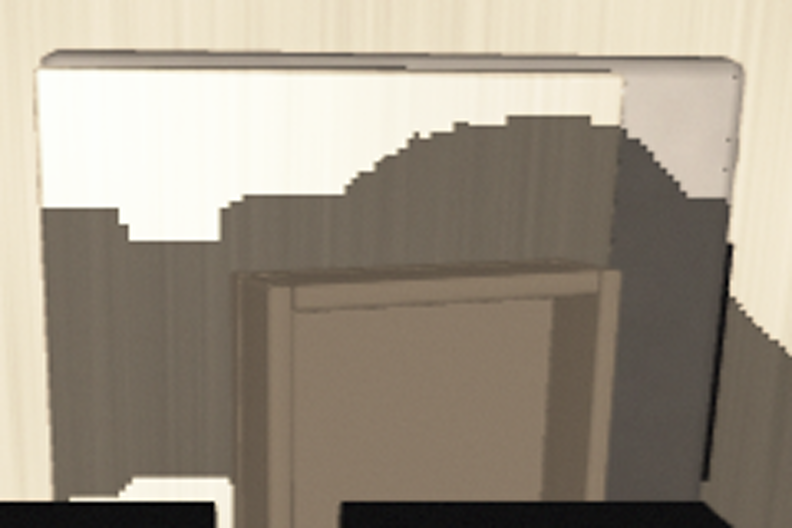

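{"method": "carry_out", "body": {"linear": [[-0.2, 0, 0.5], [-0.5, -0.1, 2], [-0.8, -0.2, 4], [-1.0, -0.25, 6], [-1.2, -0.25, 8], [-1.3, -0.25, 9.3], [-1.3, -0.25, 9.3], [-1.3, -0.25, 9.3]], "twist": [0, 0, 0, 0, 0, 0, 0, 0]}}

```text
clock: 10.92
tool_pos: [0.5483, 0.3124, 0.2742]
orientation: [-179.9, -1.6, -179.7]
force: [0.5, 0.2, -0.9]
opening: 0.0027
```

```bash
cat > tp.py <<'E'
from h import *
o=ctrl.get_obs();Rt=Ro.from_euler('xyz',o['orientation'],degrees=True).as_matrix();print(o['clock'],'tip',o['tool_pos']+Rt[:,2]*.178,o['orientation'],'F',o['force'],o['moment'],o['opening'])
E
python3 tp.py; python3 snap.py wrist w18 ;python3 snap.py scene sc18 370,130,530,250
```

```text
10.9167 tip [0.54343995 0.31196004 0.09623715] [-179.87171916   -1.57296217 -179.74820977] F [ 0.53719323  0.20669019 -0.94329185] [ 0.02278887 -0.21825422 -0.03657426] 0.002720851433879456
10.9167 [0.54832422 0.31238004 0.27416963] [-179.87171916   -1.57296217 -179.74820977] [ 0.53719323  0.20669019 -0.94329185] [ 0.02278887 -0.21825422 -0.03657426] 0.002720851433879456
scale 5.0
10.9667 [0.54852314 0.3126247  0.27507498] [-179.93413216   -1.50075545 -179.73677056] [ 0.4892136   0.58191813 -1.38472577] [ 0.012194   -0.17023846 -0.0012396 ] 0.00290739538083292
```

View pics/w18.png

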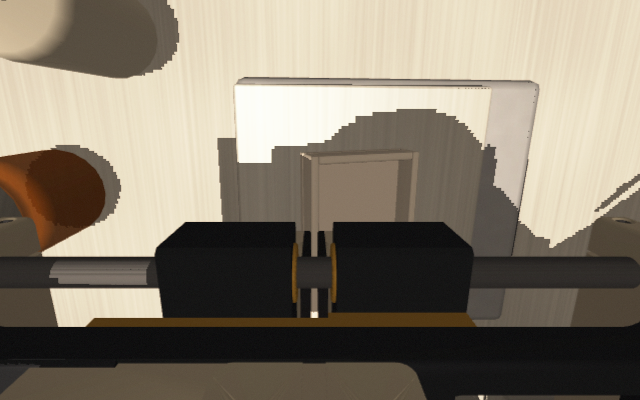

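View pics/sc18c.png

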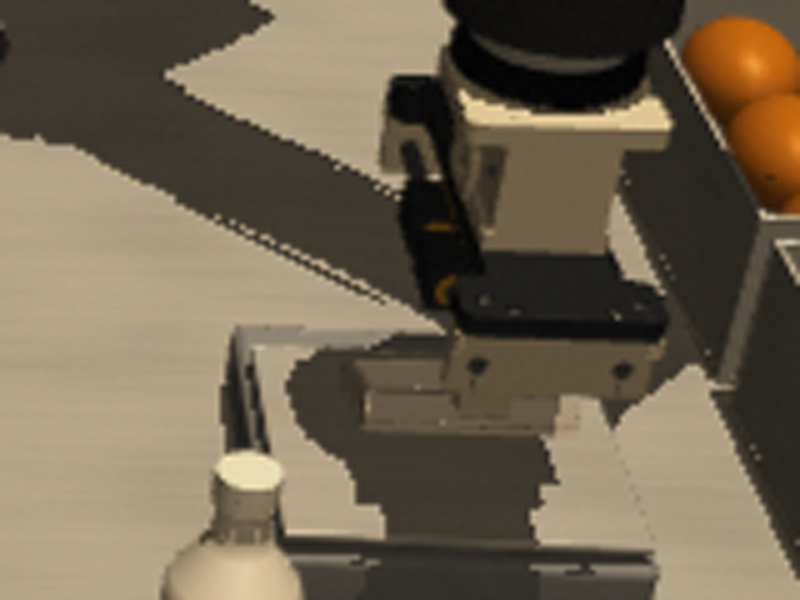

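{"method": "carry_out", "body": {"linear": [[0.0, 0, 0.4], [0, 0, 0.9], [0, 0, 1.4], [0, 0, 1.7], [0, 0, 1.7]], "twist": [0, 0, 0, 0, 0]}}

```text
clock: 11.43
tool_pos: [0.5479, 0.3126, 0.2578]
orientation: [-179.9, -1.5, -179.7]
force: [-0.8, -0.7, 0.3]
opening: 0.003
```

```bash
python3 tp.py
```

```text
11.4333 tip [0.54325831 0.31243025 0.07987649] [-179.941782     -1.50131414 -179.73019431] F [-0.80320506 -0.68197999  0.33101695] [ 0.04227058  0.06640312 -0.02089639] 0.0029955781405951584
```

{"method": "carry_out", "body": {"linear": [[0.0, 0, 0.25], [0, 0, 0.5], [0, 0, 0.7], [0, 0, 0.7]], "twist": [0, 0, 0, 0]}}

```text
clock: 11.77
tool_pos: [0.5478, 0.3127, 0.2505]
orientation: [-179.9, -1.5, -179.7]
force: [0.9, 1.3, 0.6]
opening: 0.0031
```

```bash
python3 tp.py; python3 snap.py wrist w19 230,70,470,230
```

```text
11.7667 tip [0.54311619 0.31243646 0.07257627] [-179.9371548    -1.50374608 -179.73088058] F [0.85325938 1.31187905 0.6474275 ] [ 0.08461748 -0.1253645  -0.02617548] 0.0030872000147564556
scale 3.3333333333333335
11.7667 [0.54778635 0.31265364 0.25051486] [-179.9371548    -1.50374608 -179.73088058] [0.85325938 1.31187905 0.6474275 ] [ 0.08461748 -0.1253645  -0.02617548] 0.0030872000147564556
```

View pics/w19c.png

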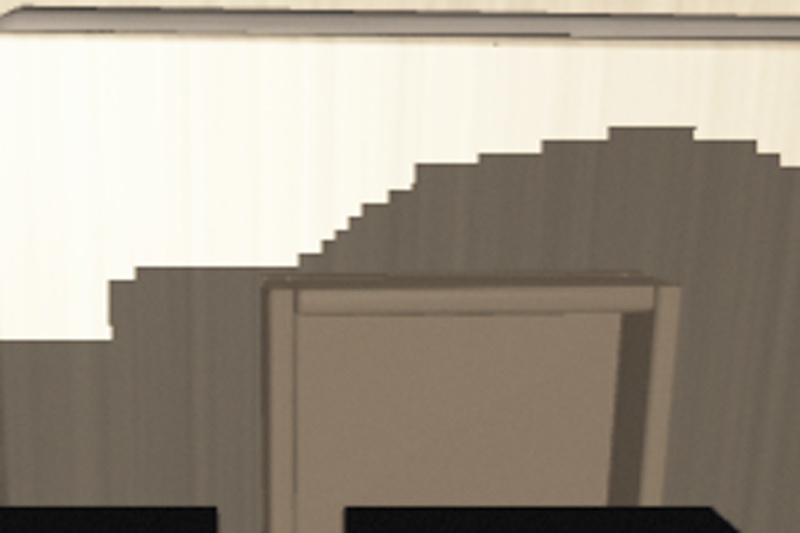

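{"method": "carry_out", "body": {"linear": [[0.0, 0, 0.25], [0, 0, 0.5], [0, 0, 0.6], [0, 0, 0.6]], "twist": [0, 0, 0, 0]}}

```text
clock: 12.15
tool_pos: [0.5479, 0.3128, 0.247]
orientation: [-180.0, -1.4, -179.7]
force: [-3.9, -2.1, 17.1]
opening: 0.0032
```

```bash
python3 tp.py; python3 snap.py wrist w20 230,70,470,230
```

```text
12.15 tip [0.54356688 0.3127274  0.06904069] [-179.97574704   -1.39971293 -179.67519592] F [-3.87855442 -2.07173283 17.11925027] [-0.77913797  1.77766036  0.01134433] 0.003161508942981535
scale 3.3333333333333335
12.15 [0.54791442 0.31282739 0.24698756] [-179.97574704   -1.39971293 -179.67519592] [-3.87855442 -2.07173283 17.11925027] [-0.77913797  1.77766036  0.01134433] 0.003161508942981535
```

View pics/w20c.png

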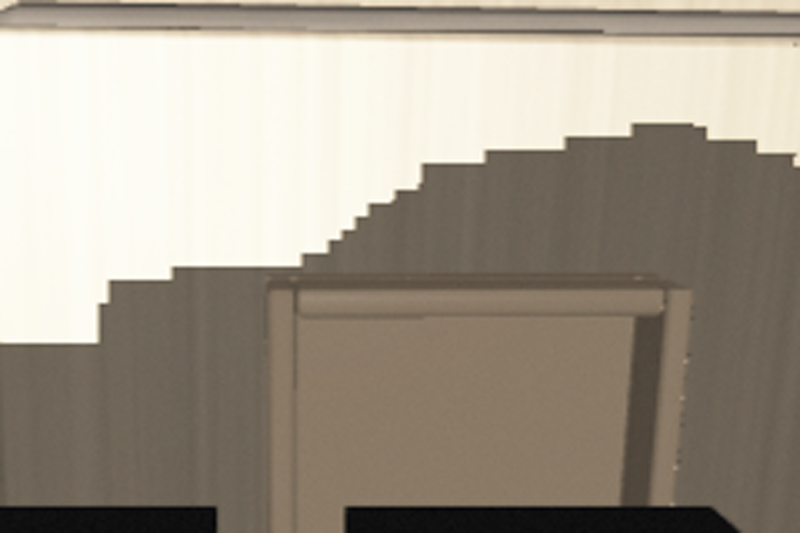

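{"method": "carry_out", "body": {"linear": [[0.0, 0, -0.1], [0, 0, -0.1]], "twist": [0, 0]}}

```text
clock: 12.37
tool_pos: [0.5478, 0.3128, 0.2485]
orientation: [180.0, -1.4, -179.7]
force: [1.1, 0.2, -0.3]
opening: 0.003
```

```bash
python3 tp.py
```

```text
12.3667 tip [0.5435423  0.31281029 0.07053127] [ 179.98992982   -1.37677393 -179.67424047] F [ 1.09420662  0.19633969 -0.28279976] [-0.04033238 -0.25309557  0.04340548] 0.0030060743182400694
```

{"method": "carry_out", "body": {"linear": [[0.0, 0, 0.08], [0, 0, 0.08], [0, 0, 0.08]], "twist": [0, 0, 0]}}

```text
clock: 12.62
tool_pos: [0.5478, 0.3128, 0.2472]
orientation: [-180.0, -1.4, -179.7]
force: [0.4, -0.1, -0.4]
opening: 0.0029
```

{"method": "carry_out", "body": {"linear": [[0, 0, 0], [0, 0, 0], [0, 0, 0], [0, 0, 0], [0, 0, 0]], "twist": [0, 0, 0, 0, 0], "fingers": -0.64}}

```text
clock: 13.03
tool_pos: [0.5477, 0.3128, 0.2471]
orientation: [-180.0, -1.4, -179.7]
force: [-0.2, -0.5, -0.7]
opening: 0.0153
```

```bash
python3 tp.py; python3 snap.py wrist w21 180,0,480,330
```

```text
13.0333 tip [0.54335837 0.31271484 0.06918449] [-179.98611882   -1.40859399 -179.6802129 ] F [-0.17256029 -0.45038101 -0.68899311] [ 0.00088972 -0.09350243  0.0218404 ] 0.015320419611838214
scale 1.8181818181818181
13.0333 [0.54773368 0.31278239 0.2471307 ] [-179.98611882   -1.40859399 -179.6802129 ] [-0.17256029 -0.45038101 -0.68899311] [ 0.00088972 -0.09350243  0.0218404 ] 0.015320419611838214
```

View pics/w21c.png

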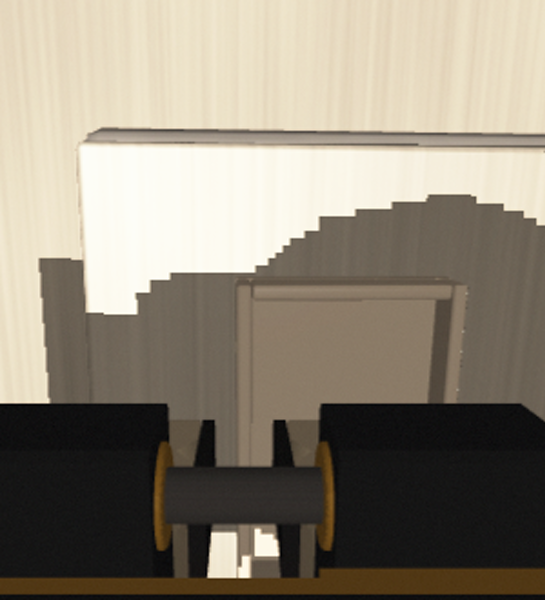

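Released cleanly; the dish sits level on the pan between the pads. Withdraw straight up.

{"method": "carry_out", "body": {"linear": [[0, 0, -0.5], [0, 0, -1.5], [0, 0, -3.5], [0, 0, -6.5], [0, 0, -10], [0, 0, -13], [0, 0, -15], [0, 0, -15]], "twist": [0, 0, 0, 0, 0, 0, 0, 0]}}

```text
clock: 13.75
tool_pos: [0.5523, 0.3131, 0.4041]
orientation: [179.7, -1.0, -179.6]
force: [0.6, 0.6, 0.5]
opening: 0.0158
```

{"method": "carry_out", "body": {"linear": [[-1, 2, 0], [-3, 5, 0], [-4, 8, 0], [-4, 9, 0], [-4, 9, 0]], "twist": [0, 0, 0, 0, 0]}}

```text
clock: 14.17
tool_pos: [0.5918, 0.4056, 0.403]
orientation: [179.7, -1.0, -179.6]
force: [-0.8, 0.4, 0.1]
opening: 0.0159
```

```bash
python3 tp.py; python3 snap.py wrist w22;python3 snap.py scene sc22; python3 snap.py side sd22
```

```text
14.1667 tip [0.58869359 0.40638788 0.22507902] [ 179.72573318   -1.00069968 -179.56287131] F [-0.76406602  0.41791459  0.07888131] [-0.06785943 -0.02764275 -0.02232545] 0.015928891429239086
14.1667 [0.59180866 0.40555957 0.40304984] [ 179.72573318   -1.00069968 -179.56287131] [-0.76406602  0.41791459  0.07888131] [-0.06785943 -0.02764275 -0.02232545] 0.015928891429239086
14.2167 [0.59154283 0.40429781 0.40335647] [ 179.73612458   -1.00475548 -179.57685622] [-0.46600017 -0.02850765 -0.91102927] [-0.11008964 -0.0038109   0.05339383] 0.015785671454493985
14.2667 [0.59143689 0.40345798 0.40375583] [ 179.72534529   -0.98947601 -179.6014985 ] [ 0.34189821 -0.45961233 -0.25980437] [-0.0305817   0.00407122 -0.01168086] 0.01546439394716321
```

View pics/w22.png

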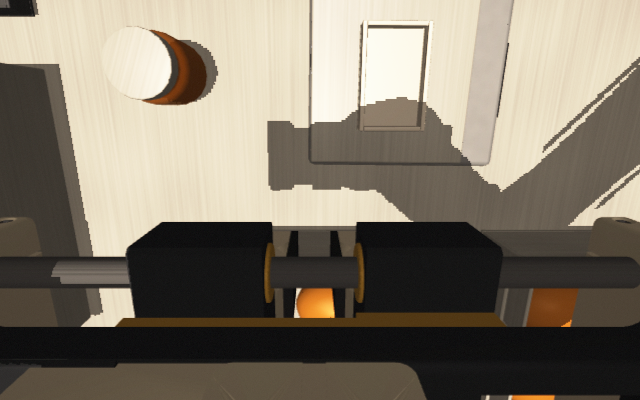

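View pics/sc22.png

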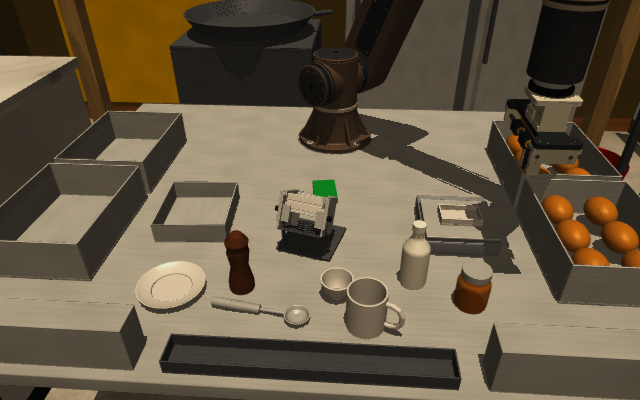

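View pics/sd22.png

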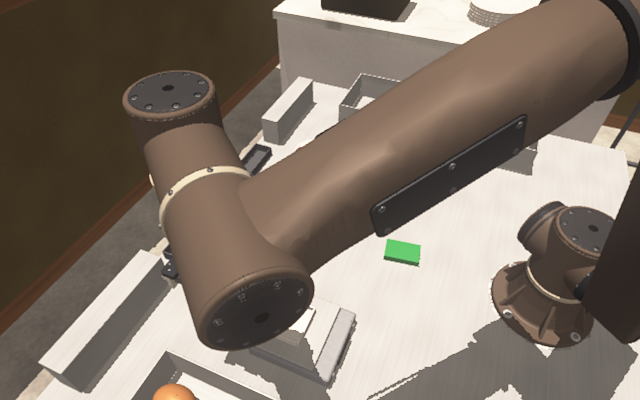

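```bash
python3 - <<'E'
from h import *
o=np.load('pics/w22_obs.npy',allow_pickle=True).item();c=cam('wrist',o)
r=ray(c,[(361,21),(432,22),(424,131),(360,129)],.072);print(r.round(4),r.mean(0))
q=ray(c,[(310,162),(463,163)],.054);print('pan near edge',q.round(4))
a=cv2.imread("pics/sc22.png")[175:265,260:360]; cv2.imwrite("pics/sc22h.png",cv2.resize(a,None,fx=6.5,fy=6.5,interpolation=cv2.INTER_CUBIC))
a=cv2.imread("pics/sc22.png")[185:260,400:510]; cv2.imwrite("pics/sc22s.png",cv2.resize(a,None,fx=6.5,fy=6.5,interpolation=cv2.INTER_CUBIC))
E
```

```text
[[0.5484 0.2662 0.072 ]
 [0.4883 0.2662 0.072 ]
 [0.4866 0.3566 0.072 ]
 [0.5453 0.3552 0.072 ]] [0.51713942 0.31104683 0.072     ]
pan near edge [[0.5904 0.3885 0.054 ]
 [0.4385 0.3887 0.054 ]]
```

View pics/sc22h.png

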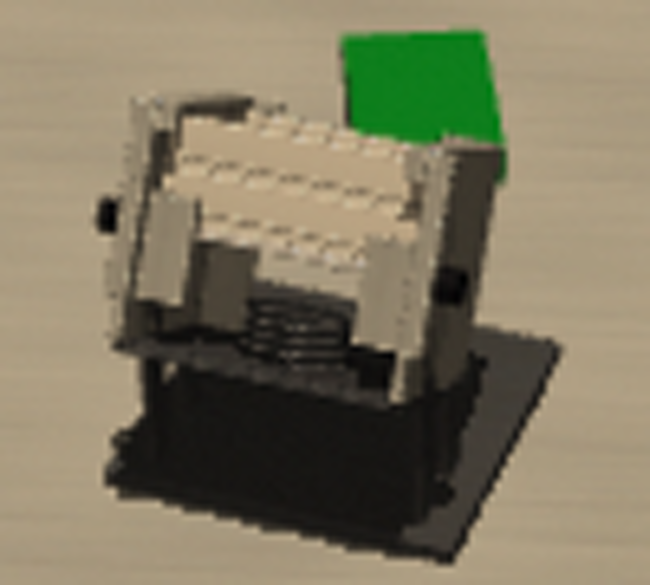

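View pics/sc22s.png

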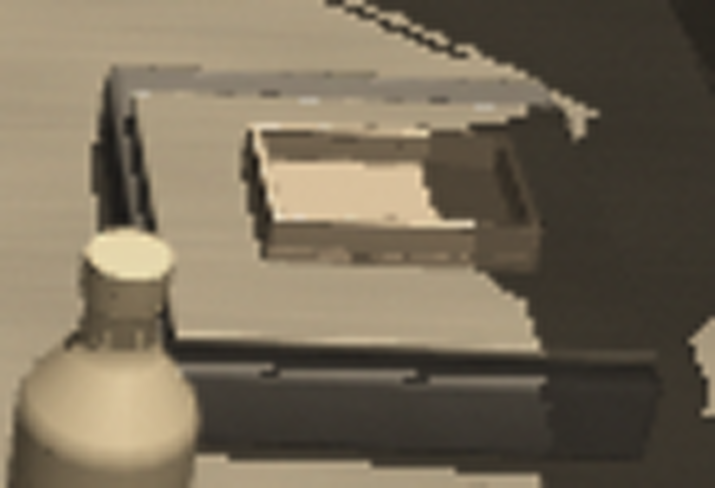

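{"method": "carry_out", "body": {"linear": [[0.1, -1, 0], [0.3, -3.6, 0], [0.5, -7, 0], [0.8, -10.6, 0], [1.1, -14.4, 0], [1.4, -18.4, 0], [1.7, -22.3, 0], [2, -26.3, 0], [2.3, -30, 0], [2.5, -33, 0], [2.7, -35.3, 0], [2.7, -36, 0]], "twist": [0, 2, 4, 6, 8, 10, 12, 14, 15, 15, 15, 15]}}

```text
clock: 15.32
tool_pos: [0.565, 0.0385, 0.4038]
orientation: [179.9, -1.0, 165.2]
force: [-0.4, -0.2, -0.6]
opening: 0.0157
```

```bash
python3 snap.py wrist w23 180,0,480,225; python3 - <<'E'
from fit import *
o=np.load('pics/w23_obs.npy',allow_pickle=True).item();c=cam('wrist',o);p=np.load('pose.npy')
im=cv2.imread('pics/w23c.png')
for oo,col in((0,(0,0,255)),):
    q=(proj(c,H(p,[M(-.03,-.046,oo),M(.03,-.046,oo),M(.03,.046,oo),M(-.03,.046,oo)]))-[180,0])*2.6667;cv2.polylines(im,[q.astype(np.int32)],True,col,1)
cv2.imwrite('pics/w23o.png',im)
E
```

```text
scale 2.6666666666666665
15.3167 [0.56499711 0.03854284 0.40379358] [179.94839866  -0.96295712 165.18975529] [-0.41551245 -0.24792764 -0.59672288] [ 0.00056325 -0.04920858  0.01097898] 0.015745806830462127
```

View pics/w23o.png

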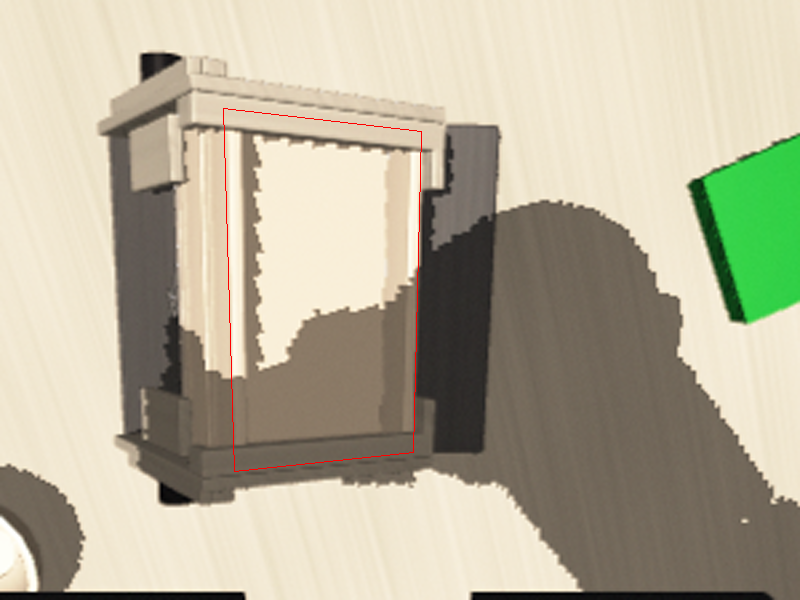

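The second dish sits exactly in the mouth, where the first one was. Handing in.

```bash
python3 -c "
from plant import ctrl
print(ctrl.close_job())"
```

```text
the job is handed in; nothing more can be done
None
```

The top dish is on the scale, open side up and released, and I handed the job in at about 15.4 s of the 54 s allowed.

I pressed the dish in about 6 mm. It slipped between the gate's teeth and stops at the first try. I pushed it about 46 mm uphill with one finger, then closed the jaws on its uphill wall, drew it clear and carried it over. On the pan I pressed it down until it lay flat, opened the jaws and lifted away.

**Last checks:**
- **Dish on the scale:** from the wrist image its centre is about 3 mm from the centre of the pan in x and in y. It lies level.
- **Holder:** the overlay puts the second dish at the mouth, in the same place the first one was. Two dishes remain in the holder.
- **Counter:** nothing else looked moved in the scene image. The highest wrist reading I saw was about 18 N, from pressing the dish flat on the pan.

**Readings that disagreed:**
- The finger opening read about 2.8 mm while gripping the 4 mm wall. The pictures and the hold showed the grip was good.
- The dish stayed tilted by an estimated 17° in the grip until the pan levelled it.
- The wrist itself read about 1 to 1.5° off vertical from the draw onwards.

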